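Load the chill chest with its lid on the stay

ROBOT

A 7-joint arm with a two-finger parallel gripper is mounted at the origin on a cart in front of the work surface, level with it; the furniture and walls round the work are solid. World frame = base frame: x ahead of the robot, y to its left, z up, the work surface at z = 0. Lengths are in m, angles in rad, forces in N, time in s.
With the tool pointing down it reaches from about 0.4 to 0.925 m from the base axis. Payload 4.1 kg.
Tool frame: the origin (TCP) lies between the finger pads; the fingertips stand 14 mm ahead of it and the grasp point (between the pads) lies 5 mm behind it (tcp_to_tips is the distance from the TCP to the fingertips, in m); x points along the fingers, y is the direction in which the jaws open and shut, and the axes are right-handed (so a half turn about x gives the same grasp; the last joint's range is limited). The gripper opens to 85 mm and grips with 20 to 120 N. Pads are 22 mm wide; open, the fingers measure 114 mm over their backs; the gripper's body (76 mm by 85 mm) begins 54 mm behind the grasp point. The pads swing forward as they close: fully open they stand 13 mm farther back than shut.
Start: joints at [1.037, 0.398, 0.045, 1.537, -0.019, 1.207, -0.051], TCP at [0.274, -0.59, 0.245] pointing down, gripper open.
Joint ranges: [-2.82, 2.82], [-0.49, 2.23], [-1.37, 1.46], [0, 2.46], [-1.36, 4.5], [0.23, 2], [-2.94, 2.94]. Speed limits (rad/s): [2.57, 2.57, 3.14, 3.14, 3.14, 3.14, 3.14].

INTERFACE

Orientations are given as a unit quaternion [x, y, z, w].
In Python, from cell import * gives the robot as it stands.
- The arm moves only by the tool jog_arm, never from a script. Its argument "steps" is a list of rows, each an object with "slide": the shift along the tool's x, y, z in cm, a list of three; "dr": the turn, a rotation vector about the tool's x, y, z in degrees, a list of three. In form: [{"slide": [tx, ty, tz], "dr": [rx, ry, rz]}, ...]. A call has 1 to 5 rows; each row shifts and turns the commanded pose from where the row before left it, along the tool's axes as they then stand; what a row does not reach is not made up. A row lasts 1/10 s, in which the tool goes at most 50 mm and 8.59 degrees, less where a joint would pass 70% of its speed; a pose out of reach is approached as far as the arm can. A call is refused whole if a number of a shift passes 5 or a number of a turn 8.59, either way. A call with a gripper value outside its range is refused whole. "jaw" is the opening, from 0 (shut) to 1 (fully open), set as the call begins (left out, the last holds). The fingers move at their own pace and stop on an object; "grip_force" is the grip in N (left out, the last holds). Time passes only in rows, so rows that do not move let the fingers close. It gives the time, the measured TCP pose, the force and the opening at its end, in the units of the state.
- get_state(): the state, without advancing time (a new reading comes with each control period).
- snapshot(name): name is "scene" or "top"; returns a dict with "frame" (420x560x3 uint8, red, green, blue), "z_map" (420x560 float32, m along the optical axis (not along the pixel's ray), 0 where there is no reading), "vfov" (degrees; the focal length in pixels is half the picture's height over the tangent of half this angle, whatever the lens; pixels are square), "cx", "cy" (the principal point, pixels), "xyz" and "attitude" of the camera in the world. Camera axes: x right, y up, looking along -z (the intrinsics and any distortion apply to the point x, -y, -z); pixel columns grow to the right and rows downward; lengths in m; the calibration is good to about 2 mm. A picture is of the moment at which its call begins.
- job_done(): hands the job in, once; it reports no verdict.
The state is a dict: "time_s": time; "qpos": joint angles; "joint_velocities": joint speeds; "joint_efforts": joint torques, N m; "tool_pos": TCP position; "tool_rot": TCP orientation; "force": force on the tool from outside, world axes, zero at the start; "wrist_torque": the same for the moment, N m; "width": finger opening in m.
Only numpy, scipy, OpenCV 4.12 (cv2) and the standard library are available. Lean on these libraries where they do the work, as an engineer would, in place of code of your own. Each camera call takes 0.05 s, during which the arm holds its last target. There are 200 camera calls.

TASK

Load the cold plates into the small chill chest: open its lid, swing the prop rod up out of its clip and let the lid down onto it so that the rod's pin sits in the slot on the lid's edge and the rod alone holds the lid. With the lid propped, slide every cold plate from the wooden rack, upright and fully down, into a slot of its own in the chest; then lift the lid off the rod, lay the rod back in its clip and close the lid fully. Never let the lid drop, and leave the other things alone.

Things in the scene. Friction and masses are not known exactly. Their poses are not given: they have to be found in the camera images.
- chest: fixed chill chest: steel box 178 (x) x 224 (y) x 86 mm high under its lid, walls 7 mm, floor 8 mm. Origin: centre of its underside; front = its own -x, z up. Inside, three slots side by side in y, 60 mm apart, each 26 mm wide (y) and 101 mm long (x), between white ribs that rise 30 mm above the inner floor and have rounded tops
- lid_hinge (a point): middle of the lid's hinge line, at the chest's back rim (89, 0, 86 mm in the chest's frame); the hinge axis is the chest's y
- lid (a joint): angle of the lid (rad): 0 shut, 1.57 upright, 1.70 its end stop. White lid 180 x 224 x 12 mm, 0.6 kg, hinged along the back rim, opening upward and backward. The hinge friction (0.09 N m) keeps it standing by itself only between about 1.45 and 1.70; below about 1.4 it falls shut unless held or propped. It rests on the rod at about 1.32
- lid_bar (a point): middle of the lid's handle bar: a round steel bar 10 mm thick, 110 mm long along the chest's y, standing off the lid's front edge in the lid's plane (gap of 28 mm to the lid); 213 mm from the hinge line and 6 mm above its level when shut. Its two arms are at its ends, so about 90 mm of it is free to grip; it may turn between the fingers as the lid swings
- lid_slot (a point): seat of the notch under the lid's right-hand edge (chest's -y side), where the pin's middle lies when propped: 125 mm from the hinge line, 14 mm below the lid's plane, 9 mm outside the chest's side. Open on the underside, 17 mm wide at the seat, flared; long cheek (34 mm down) towards the handle bar, short one (17 mm) towards the hinge. The pin enters as the lid comes down on it
- stay (a joint): angle of the prop rod (rad): 0 lying back along the chest's right-hand side in its clip, growing as it swings up; about 0.90 when its pin is in the lid's slot, end stop 1.3. Friction (0.09 N m) keeps it wherever it is left; no force is needed to free it from the clip
- stay_pivot (a point): pivot of the prop rod, on the chest's right-hand side near the front (-66, -134, 66 mm in the chest's frame); its axis is the chest's y. The rod, 8 mm thick, points from here along the chest's +x at 0 and swings up in the plane of the chest's x and z. The pin at its tip is 176 mm from the pivot
- stay_pin (a point): middle of the steel pin (10 mm thick) that points from the rod's tip towards the chest and goes into the lid's slot; 13 mm from the rod's plane
- stay_grip (a point): point to hold on the rod: on the red round handle (12 mm thick) that points from the middle of the rod (100 mm from the pivot) away from the chest, along the chest's -y, 64 mm long; this point is 38 mm from the rod's plane (60 mm outside the chest's side). It may turn between the fingers as the rod swings
- slot_0 (a point): slot 0 (chest's -y side, next to the prop rod) of the chest: centre of the slot's floor, where the middle of a plate's underside comes to lie (8 mm above the worktop); the slot runs along the chest's x
- slot_1 (a point): slot 1 (middle) of the chest: centre of the slot's floor, where the middle of a plate's underside comes to lie (8 mm above the worktop); the slot runs along the chest's x
- slot_2 (a point): slot 2 (chest's +y side) of the chest: centre of the slot's floor, where the middle of a plate's underside comes to lie (8 mm above the worktop); the slot runs along the chest's x
- rack: loose wooden carrying rack, 120 (x) x 190 (y) x 24 mm, 0.8 kg, on the worktop; origin: centre of its underside. Three grooves along its x, 60 mm apart in y, 30 mm wide and 16 mm deep (floor 8 mm above the worktop), in which the plates stand loosely
- plate_0: cold plate: blue flat slab with a white band near its top, 90 (x) x 22 (y) x 70 mm (z), about 0.2 kg, standing upright on its long edge in the wooden rack at the right. Origin: centre of its underside; z up; either way round is right. Two or three plates are there; absent ones read None
- plate_1: cold plate: blue flat slab with a white band near its top, 90 (x) x 22 (y) x 70 mm (z), about 0.2 kg, standing upright on its long edge in the wooden rack at the right. Origin: centre of its underside; z up; either way round is right. Two or three plates are there; absent ones read None
- plate_2: cold plate: blue flat slab with a white band near its top, 90 (x) x 22 (y) x 70 mm (z), about 0.2 kg, standing upright on its long edge in the wooden rack at the right. Origin: centre of its underside; z up; either way round is right. Two or three plates are there; absent ones read None
- tape_roll: bystander: roll of tape, 100 x 98 x 25 mm, loose; origin: centre of its underside
- order_pad: bystander: red order pad, 148 x 109 x 15 mm, loose; origin: centre of its underside
- mug_staff: bystander: white mug, 82 x 118 x 100 mm, loose; origin: centre of its underside

How it is judged:
On the way, in this order (a step that is already met when the one before it is completed fails the run):
1. the lid is propped: the rod's pin sits in the lid's slot, the lid rests on it and the robot has let go of both (distance between stay_pin and lid_slot below 0.01 m and value of joint lid between 1.2 and 1.4 rad and contact force between the fingers and lid below 0.2 N and contact force between the fingers and stay below 0.2 N), for 0.5 s.
2. with the lid still propped, every cold plate present stands fully down in a slot of the chest, let go (distance between stay_pin and lid_slot below 0.01 m and value of joint lid between 1.2 and 1.4 rad and ((horizontal distance between plate_0 and slot_0 below 0.01 m and z of plate_0 in the frame of slot_0 below 0.006 m and angle between the x axis of plate_0 and the x axis of chest, either way round below 0.09 rad and angle between plate_0's own z axis and vertical below 0.09 rad) or (horizontal distance between plate_0 and slot_1 below 0.01 m and z of plate_0 in the frame of slot_1 below 0.006 m and angle between the x axis of plate_0 and the x axis of chest, either way round below 0.09 rad and angle between plate_0's own z axis and vertical below 0.09 rad) or (horizontal distance between plate_0 and slot_2 below 0.01 m and z of plate_0 in the frame of slot_2 below 0.006 m and angle between the x axis of plate_0 and the x axis of chest, either way round below 0.09 rad and angle between plate_0's own z axis and vertical below 0.09 rad)) and ((horizontal distance between plate_1 and slot_0 below 0.01 m and z of plate_1 in the frame of slot_0 below 0.006 m and angle between the x axis of plate_1 and the x axis of chest, either way round below 0.09 rad and angle between plate_1's own z axis and vertical below 0.09 rad) or (horizontal distance between plate_1 and slot_1 below 0.01 m and z of plate_1 in the frame of slot_1 below 0.006 m and angle between the x axis of plate_1 and the x axis of chest, either way round below 0.09 rad and angle between plate_1's own z axis and vertical below 0.09 rad) or (horizontal distance between plate_1 and slot_2 below 0.01 m and z of plate_1 in the frame of slot_2 below 0.006 m and angle between the x axis of plate_1 and the x axis of chest, either way round below 0.09 rad and angle between plate_1's own z axis and vertical below 0.09 rad)) and ((horizontal distance between plate_2 and slot_0 below 0.01 m and z of plate_2 in the frame of slot_0 below 0.006 m and angle between the x axis of plate_2 and the x axis of chest, either way round below 0.09 rad and angle between plate_2's own z axis and vertical below 0.09 rad) or (horizontal distance between plate_2 and slot_1 below 0.01 m and z of plate_2 in the frame of slot_1 below 0.006 m and angle between the x axis of plate_2 and the x axis of chest, either way round below 0.09 rad and angle between plate_2's own z axis and vertical below 0.09 rad) or (horizontal distance between plate_2 and slot_2 below 0.01 m and z of plate_2 in the frame of slot_2 below 0.006 m and angle between the x axis of plate_2 and the x axis of chest, either way round below 0.09 rad and angle between plate_2's own z axis and vertical below 0.09 rad)) and contact force between the fingers and plate_0 below 0.2 N and contact force between the fingers and plate_1 below 0.2 N and contact force between the fingers and plate_2 below 0.2 N), for 0.3 s.
3. the prop rod lies back in its clip while the lid is still up (value of joint stay below 0.08 rad and value of joint lid above 1 rad), for 0.2 s.
At the end, for the whole second after the job is handed in: Every plate present stands in a slot of its own, at rest (within 10 mm of the slot's centre, under 6 mm above its floor, straight and upright within 0.09 rad), loaded while the rod propped the lid (pin within 10 mm of its seat); rod in its clip (under 0.08 rad), lid shut (under 0.04 rad) (value of joint lid below 0.04 rad and value of joint stay below 0.08 rad and ((horizontal distance between plate_0 and slot_0 below 0.01 m and z of plate_0 in the frame of slot_0 below 0.006 m and angle between the x axis of plate_0 and the x axis of chest, either way round below 0.09 rad and angle between plate_0's own z axis and vertical below 0.09 rad) or (horizontal distance between plate_0 and slot_1 below 0.01 m and z of plate_0 in the frame of slot_1 below 0.006 m and angle between the x axis of plate_0 and the x axis of chest, either way round below 0.09 rad and angle between plate_0's own z axis and vertical below 0.09 rad) or (horizontal distance between plate_0 and slot_2 below 0.01 m and z of plate_0 in the frame of slot_2 below 0.006 m and angle between the x axis of plate_0 and the x axis of chest, either way round below 0.09 rad and angle between plate_0's own z axis and vertical below 0.09 rad)) and ((horizontal distance between plate_1 and slot_0 below 0.01 m and z of plate_1 in the frame of slot_0 below 0.006 m and angle between the x axis of plate_1 and the x axis of chest, either way round below 0.09 rad and angle between plate_1's own z axis and vertical below 0.09 rad) or (horizontal distance between plate_1 and slot_1 below 0.01 m and z of plate_1 in the frame of slot_1 below 0.006 m and angle between the x axis of plate_1 and the x axis of chest, either way round below 0.09 rad and angle between plate_1's own z axis and vertical below 0.09 rad) or (horizontal distance between plate_1 and slot_2 below 0.01 m and z of plate_1 in the frame of slot_2 below 0.006 m and angle between the x axis of plate_1 and the x axis of chest, either way round below 0.09 rad and angle between plate_1's own z axis and vertical below 0.09 rad)) and ((horizontal distance between plate_2 and slot_0 below 0.01 m and z of plate_2 in the frame of slot_0 below 0.006 m and angle between the x axis of plate_2 and the x axis of chest, either way round below 0.09 rad and angle between plate_2's own z axis and vertical below 0.09 rad) or (horizontal distance between plate_2 and slot_1 below 0.01 m and z of plate_2 in the frame of slot_1 below 0.006 m and angle between the x axis of plate_2 and the x axis of chest, either way round below 0.09 rad and angle between plate_2's own z axis and vertical below 0.09 rad) or (horizontal distance between plate_2 and slot_2 below 0.01 m and z of plate_2 in the frame of slot_2 below 0.006 m and angle between the x axis of plate_2 and the x axis of chest, either way round below 0.09 rad and angle between plate_2's own z axis and vertical below 0.09 rad)) and linear speed of each of plate_0, plate_1, plate_2 below 0.03 m/s and contact force between the fingers and lid below 0.2 N and contact force between the fingers and stay below 0.2 N); the robot touches nothing.
It fails at once if the lid is dropped or slammed (falls faster than 4 rad/s) (velocity of joint lid below -4 rad/s).
It fails at once if a bystander (tape roll, order pad or mug) is pushed more than 5 cm from its place (distance of any of tape_roll, order_pad, mug_staff from where it was at the start of the episode above 0.05 m).
Of plate_0, plate_1, plate_2 only 2 to 3 are there at a start; the rules pass over those that are not, and their reading is None.
At some moment in a run one of rack may be knocked a few centimetres aside while the robot is not near it.
It also fails if it takes over 210 s, if anything falls off the work surface, if the arm or the gripper's body presses on something with over 40 N, if the wrist force passes 120 N, or if a joint passes its speed limit or range.

## Working session

There is one attempt and no reset: what is moved stays moved. The work goes in short steps, Python scripts to look and compute and a tool call to move; the robot and the scene stay as the last step left them, time stands still between calls to the robot, and variables do not carry over. Pictures are saved under pics/ and viewed, about 12 in all and at most 16, crops included, and the job is handed in when it is done.

Besides the shell and the picture viewer there is one more tool, called after ">>>" as name(argument=value, ...) on one line, values as JSON. jog_arm: Moves the arm, as the interface text tells. Its arguments: {"type":"object","properties":{"steps":{"type":"array"},"jaw":{"type":"number"},"grip_force":{"type":"number"}},"required":["steps"]}

```bash
ls; mkdir -p pics
cat > h.py <<'E'
from cell import *
import numpy as np, cv2
from scipy.spatial.transform import Rotation as R
def snap(n):
    s=snapshot(n); np.save('/tmp/%s.npy'%n,s,allow_pickle=True); return s
def load(n): return np.load('/tmp/%s.npy'%n,allow_pickle=True).item()
def cloud(s):
    h,w=s['z_map'].shape; f=h/2/np.tan(np.radians(s['vfov'])/2)
    v,u=np.mgrid[0:h,0:w]; z=s['z_map']
    p=np.stack([(u-s['cx'])/f*z,-(v-s['cy'])/f*z,-z],-1)
    a=np.array(s['attitude']); M=R.from_quat(a).as_matrix() if a.size==4 else a.reshape(3,3)
    P=p@M.T+np.array(s['xyz']); P[z==0]=np.nan; return P
E
python3 - <<'E'
from h import *
for n in('scene','top'):
    s=snap(n); print({k:v for k,v in s.items() if k not in('frame','z_map')})
    cv2.imwrite('pics/%s0.png'%n,s['frame'][:,:,::-1])
print(get_state())
E
```

```text
pics
{'vfov': 50.30430349382732, 'cx': 279.10874846369626, 'cy': 214.3374122821322, 'xyz': array([ 0.25610259, -1.0689082 ,  1.33148886]), 'attitude': array([ 0.3461855 , -0.05402323, -0.14941016,  0.92461543])}
{'vfov': 52.05065014902426, 'cx': 276.40243722781474, 'cy': 208.85588015291358, 'xyz': array([ 0.42484366, -0.03180745,  1.76611762]), 'attitude': array([ 0.03404208, -0.0312976 , -0.69800312,  0.71460005])}
{'time_s': 0.1, 'qpos': array([ 1.03700941,  0.39914982,  0.04503532,  1.53776741, -0.01868532,
        1.20691787, -0.05068976]), 'joint_velocities': array([ 6.14427467e-04, -1.17032500e-03,  2.27454837e-04, -3.55401306e-03,
       -1.52035039e-03,  4.21637856e-05,  5.68988429e-04]), 'joint_efforts': array([ 3.85819963e-03, -4.76264691e+01,  1.37010366e+00, -2.54950976e+01,
        1.19369189e-02,  5.00548922e-03, -2.11287278e-05]), 'tool_pos': array([ 0.27357624, -0.58900916,  0.24434082]), 'tool_rot': array([-0.69026671, -0.15317287,  0.69064032, -0.15194039]), 'force': array([-0.1826777 ,  0.40638379,  0.1375008 ]), 'wrist_torque': array([ 0.02978609,  0.00973102, -0.0396507 ]), 'width': 0.08513968674994758}
```

View pics/scene0.png

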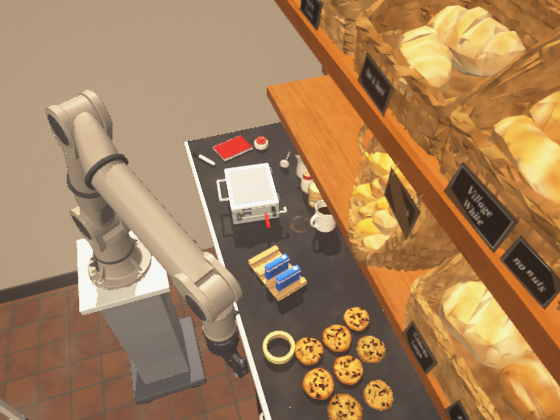

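View pics/top0.png

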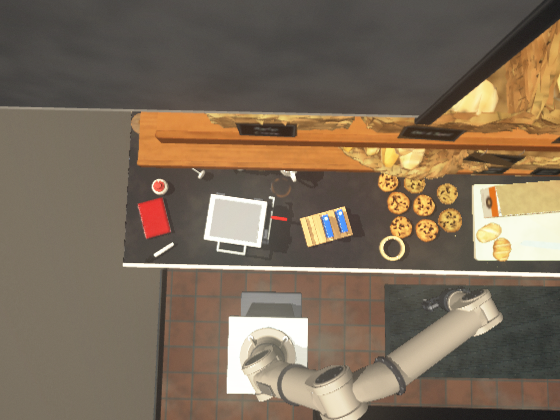

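```bash
cat > m.py <<'E'
from h import *
T=load('top'); S=load('scene')
PT=cloud(T); PS=cloud(S)
for nm,P,F in(('T',PT,T['frame']),('S',PS,S['frame'])):
    def rect(mask,l):
        n,lab,st,_=cv2.connectedComponentsWithStats(mask.astype(np.uint8))
        for i in range(1,n):
            if st[i,4]<40: continue
            q=P[lab==i]; r=cv2.minAreaRect((q[:,:2]*1000).astype(np.float32))
            print(nm,l,'n',st[i,4],'c',np.round(r[0],1),'size',np.round(r[1],1),'ang',round(r[2],2),'zmed',round(np.median(q[:,2]),4))
    reg=(P[...,0]>0.35)&(P[...,0]<0.95)&(P[...,1]>-.5)&(P[...,1]<.6)
    rect(reg&(P[...,2]>.085)&(P[...,2]<.112),'lid')
    rect(reg&(P[...,2]>.068)&(P[...,2]<.084),'z78')
    rect(reg&(P[...,2]>.019)&(P[...,2]<.03),'z24')
    f=F.astype(int)
    rect(reg&(f[...,2]>f[...,0]+60)&(P[...,2]>.03),'blue')
    rect(reg&(f[...,0]>f[...,1]+90)&(f[...,0]>f[...,2]+90)&(P[...,2]>.03)&(P[...,2]<.15),'red')
# table height, shelf
print(np.nanmedian(PT[205:215,345:370],axis=(0,1)))
for v in range(110,220,10): print(v,[tuple(np.round(PT[v,u],2)) for u in(205,235,330)])
cv2.imwrite('pics/c1.png',np.vstack([cv2.resize(T['frame'][180:270,190:370],(800,400),interpolation=cv2.INTER_CUBIC)])[:,:,::-1])
cv2.imwrite('pics/c2.png',cv2.resize(S['frame'][130:310,180:360],(600,600),interpolation=cv2.INTER_CUBIC)[:,:,::-1])
E
python3 m.py
```

```text
T lid n 133 c [909.6 545.2] size [79.4 36.7] ang 3.21 zmed 0.1029
T lid n 2824 c [518.8 128.7] size [240.8 227.9] ang 83.2 zmed 0.1005
T z78 n 130 c [ 544.1 -281.9] size [91.  23.7] ang 16.3 zmed 0.0771
T z78 n 76 c [515.6 -20.5] size [63.7 86.1] ang 72.71 zmed 0.0724
T z78 n 123 c [ 521.6 -225.9] size [89.8 22.5] ang 16.96 zmed 0.0784
T z24 n 72 c [ 713.6 -469.7] size [61.1 46.3] ang 9.67 zmed 0.022
T z24 n 98 c [ 546.3 -307.3] size [118.6  21.5] ang 15.26 zmed 0.0246
T z24 n 157 c [ 531.7 -257.4] size [118.7  32. ] ang 15.78 zmed 0.0249
T z24 n 183 c [ 514.8 -199.2] size [118.8  34.4] ang 16.77 zmed 0.0245
T z24 n 120 c [ 498.4 -145.2] size [119.5  21.7] ang 16.41 zmed 0.0251
T z24 n 93 c [ 440.7 -471.9] size [92.8 55.4] ang 0.02 zmed 0.0246
T blue n 143 c [ 542.1 -281.2] size [87.6 22.5] ang 17.18 zmed 0.0765
T blue n 142 c [ 520.3 -225.2] size [88.6 22.5] ang 16.04 zmed 0.0778
T red n 84 c [669.5 458.8] size [40.8 40. ] ang 47.52 zmed 0.0367
T red n 44 c [547.5 -32.8] size [60.8 10.5] ang 83.06 zmed 0.0722
S lid n 2113 c [516.1 124.8] size [247.  226.5] ang 83.85 zmed 0.0975
S li
[... 2645 characters left out ...]
at64(0.27))]
180 [(np.float64(0.7), np.float64(0.28), np.float64(0.0)), (np.float64(0.7), np.float64(0.15), np.float64(0.0)), (np.float64(0.71), np.float64(-0.24), np.float64(0.0))]
190 [(np.float64(0.66), np.float64(0.27), np.float64(0.0)), (np.float64(0.66), np.float64(0.15), np.float64(-0.0)), (np.float64(0.67), np.float64(-0.24), np.float64(-0.01))]
200 [(np.float64(0.62), np.float64(0.27), np.float64(0.01)), (np.float64(0.61), np.float64(0.14), np.float64(0.1)), (np.float64(0.63), np.float64(-0.24), np.float64(0.0))]
210 [(np.float64(0.58), np.float64(0.27), np.float64(0.01)), (np.float64(0.57), np.float64(0.14), np.float64(0.1)), (np.float64(0.59), np.float64(-0.24), np.float64(0.02))]
```

View pics/c2.png

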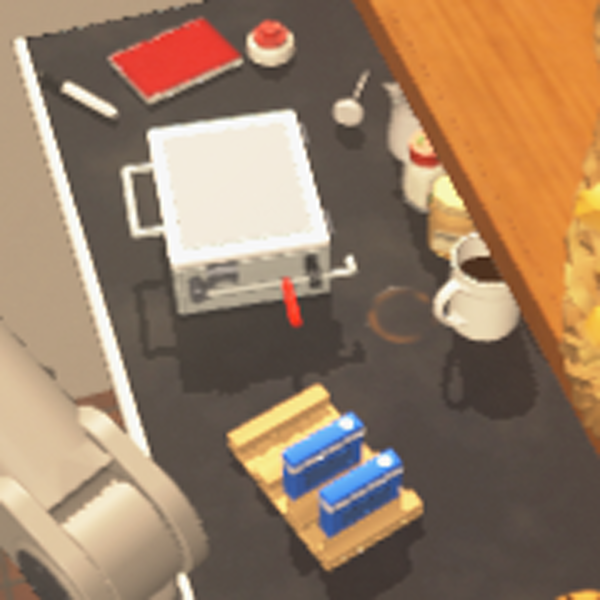

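View pics/c1.png

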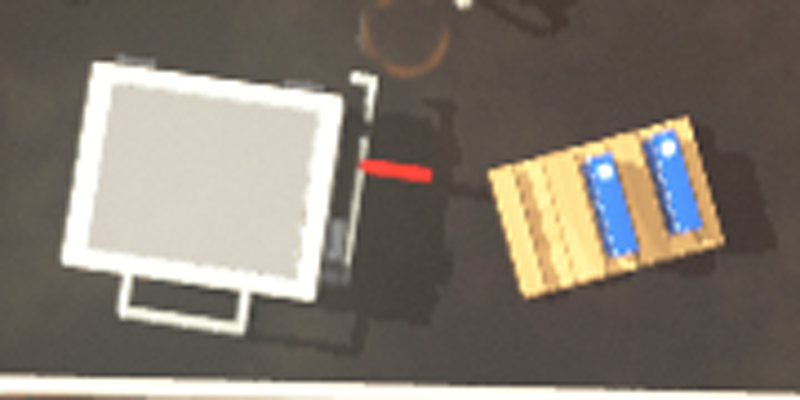

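```bash
cat > m2.py <<'E'
from h import *
for n in('top','scene'):
    s=load(n); P=cloud(s)
    m=((P[...,0]>.35)&(P[...,0]<.7)&(P[...,1]>-.05)&(P[...,1]<.3)&(P[...,2]>.088)&(P[...,2]<.112)).astype(np.uint8)
    m=cv2.morphologyEx(m,cv2.MORPH_OPEN,np.ones((15,15)))
    q=P[m>0]; r=cv2.minAreaRect((q[:,:2]*1000).astype(np.float32)); c=q.mean(0)
    # principal axis via edges: moments of rectangle
    C=np.cov(q[:,:2].T); w,V=np.linalg.eigh(C); a=np.degrees(np.arctan2(V[1,1],V[0,1]))
    print(n,len(q),'centroid',c.round(4),'rect',r,'sd*sqrt12',np.sqrt(w*12).round(4),'long axis',a)
    ps=-6.9; 
    for ps in(-6.9,):
        t=np.radians(ps); B=np.array([[np.cos(t),-np.sin(t)],[np.sin(t),np.cos(t)]])
        k=(P[...,0]>.35)&(P[...,0]<.7)&(P[...,1]>-.12)&(P[...,1]<.3)&(P[...,2]>.04)&(P[...,2]<.112)
        l=(P[k][:,:2]-c[:2])@B; z=P[k][:,2]
        b=l[:,0]<-.115; b&=(abs(l[:,1])<.04)&(z>.08); print('bar x',np.median(l[b,0]),'y',l[b,1].mean(),'z',np.median(z[b]), b.sum())
        f=s['frame'][k].astype(int); h=(f[:,0]>f[:,1]+90); print('red local x',np.median(l[h,0]),'y range',l[h,1].min(),l[h,1].max(), 'z',np.median(z[h]))
st=get_state(); print(R.from_quat(st['tool_rot']).as_matrix().round(3))
E
python3 m2.py
```

```text
top 1174 centroid [0.5133 0.1231 0.1012] rect ((523.4952392578125, 120.58930206298828), (161.27305603027344, 133.01148986816406), 1.7302157878875732) sd*sqrt12 [0.1171 0.1623] long axis -144.9252754400763
bar x nan y nan z nan 0
red local x 0.05227453747806898 y range -0.18105571402658638 -0.1202208802490115 z 0.07221600473803114
scene 1545 centroid [0.5331 0.1174 0.0983] rect ((541.4449462890625, 128.7324676513672), (222.13131713867188, 168.65599060058594), 72.2840805053711) sd*sqrt12 [0.1551 0.2089] long axis 87.57077835622295
bar x -0.12598696953971245 y -0.00473050531995567 z 0.09264266851093705 44
red local x 0.030796581471763684 y range -0.18701235671676741 -0.09709783755380014 z 0.06930899678793434
[[-0.001  0.421 -0.907]
 [ 0.002 -0.907 -0.421]
 [-1.    -0.002  0.   ]]
  return _methods._mean(a, axis=axis, dtype=dtype,
  ret = ret.dtype.type(ret / rcount)
m2.py:15: RuntimeWarning: Mean of empty slice.
  b=l[:,0]<-.115; b&=(abs(l[:,1])<.04)&(z>.08); print('bar x',np.median(l[b,0]),'y',l[b,1].mean(),'z',np.median(z[b]), b.sum())
```

```bash
cat >> h.py <<'E'
def ray(s,u,v,z):
    h=s['z_map'].shape[0]; f=h/2/np.tan(np.radians(s['vfov'])/2)
    d=R.from_quat(s['attitude']).apply([(u-s['cx'])/f,-(v-s['cy'])/f,-1]); c=np.array(s['xyz']); return c+d*(z-c[2])/d[2]
E
python3 - <<'E'
from h import *
def fit(L,W):
    L=np.array(L);W=np.array(W)[:,:2]; a=L-L.mean(0); b=W-W.mean(0)
    t=np.arctan2((a[:,0]*b[:,1]-a[:,1]*b[:,0]).sum(),(a*b).sum()); c,s_=np.cos(t),np.sin(t)
    M=np.array([[c,-s_],[s_,c]]); o=W.mean(0)-M@L.mean(0); return np.degrees(t),o,((W-o)@M-L).round(4)
L=[(.089,.112),(.089,-.112),(-.091,-.112),(-.091,.112),(-.129,.055),(-.129,-.055)]
T=load('top')
pix=[(95,62),(343,97),(315,300),(62,265),(119,319),(245,335)]
W=[ray(T,190+x/4.4444-.5,180+y/4.4444-.5,.098 if i<4 else .092) for i,(x,y) in enumerate(pix)]
print(fit(L[:4],W[:4])); print(fit(L,W))
S=load('scene')
pix=[(148,130),(295,112),(327,238),(168,267)]
pix=[(148,130),(295,112),(327,238),(171,262)]
# scene: TL front-left(y+), TR back-left, BR back-right, BL front-right
Ls=[(-.091,.112),(.089,.112),(.089,-.112),(-.091,-.112)]
W=[ray(S,180+x/3.3333-.5,130+y/3.3333-.5,.098) for x,y in pix]
print(fit(Ls,W))
# red handle tip and plates (top faces z .078) in top view
P=cloud(T); f=T['frame'].astype(int)
m=(f[...,0]>f[...,1]+90)&(f[...,0]>f[...,2]+90)&(P[...,2]>.05)&(P[...,1]<.02); v,u=np.nonzero(m)
q=np.array([ray(T,a,b,.072) for a,b in zip(u,v)]); print('red',cv2.minAreaRect((q[:,:2]*1000).astype(np.float32)),q.mean(0))
m=(P[...,2]>.07)&(P[...,2]<.085)&(P[...,1]<-.15)&(P[...,1]>-.35)&(P[...,0]<.65)&(P[...,0]>.4)
n,lab=cv2.connectedComponents(m.astype(np.uint8))
for i in range(1,n):
    v,u=np.nonzero(lab==i); q=np.array([ray(T,a,b,.078) for a,b in zip(u,v)]); 
    if len(q)<30: continue
    w,V=np.linalg.eigh(np.cov(q[:,:2].T)); print('plate',q.mean(0),np.degrees(np.arctan(V[1,1]/V[0,1])),np.sqrt(12*w))
E
```

```text
(np.float64(-6.6413050292911855), array([0.53274022, 0.1349437 ]), array([[ 0.    , -0.0018],
       [-0.0004,  0.0017],
       [ 0.0005,  0.0008],
       [-0.0001, -0.0006]]))
(np.float64(-6.639761453303271), array([0.53247876, 0.13513854]), array([[ 0.0003, -0.002 ],
       [-0.0001,  0.0015],
       [ 0.0008,  0.0006],
       [ 0.0002, -0.0008],
       [-0.0013,  0.0007],
       [ 0.0002, -0.0001]]))
(np.float64(-7.334656317504839), array([0.53092465, 0.13343171]), array([[ 0.0002, -0.0029],
       [-0.0005, -0.0058],
       [-0.0014,  0.0055],
       [ 0.0017,  0.0033]]))
red ((612.6390380859375, -446.7691650390625), (111.77912139892578, 892.95166015625), 2.7030723094940186) [ 0.61311078 -0.68553528  0.072     ]
plate [ 0.54253544 -0.28159887  0.078     ] 17.107615529398256 [0.02367271 0.09051733]
plate [ 0.5215884  -0.22550562  0.078     ] 17.15780060538727 [0.02300218 0.08936665]
```

```bash
cat > p.py <<'E'
from h import *
import json,os
CO=np.array([.532,.135,0]); CY=np.radians(-6.7); CR=R.from_euler('z',CY)
def c2w(p): return CR.apply(np.array(p,float))+CO
def down(az): 
    c,s=np.cos(az),np.sin(az); return R.from_matrix(np.array([[0,0,-1],[c,s,0],[s,-c,0]]).T)
def oL(a): return down(CY)*R.from_rotvec([0,0,np.radians(a)])          # jaw in chest xz-plane, tilted forward
def oP(azdeg,a): return down(np.radians(azdeg))*R.from_rotvec([0,np.radians(a),0])  # jaw horizontal at az
PA=16.5-90; CA=-6.7-90
def g(p,o): return np.array(p)+.005*o.apply([1,0,0]),o   # grasp point -> TCP
def bar(th,a,back=0):   # lid bar grasp, th lid angle, a tool tilt, back = retreat along tool
    u=np.array([-np.cos(th),0,np.sin(th)]); n=np.array([np.sin(th),0,np.cos(th)])
    o=oL(a); p,_=g(c2w(np.array([.089,0,.086])+.213*u+.006*n),o); return p-back*o.apply([1,0,0]),o
def rod(ph,a,back=0):
    o=oL(a); p,_=g(c2w([-.066+.1*np.cos(ph),-.134-.038,.066+.1*np.sin(ph)]),o); return p-back*o.apply([1,0,0]),o
def cur(meas=False):
    if meas or not os.path.exists('/tmp/cmd.json'):
        s=get_state(); return np.array(s['tool_pos']),R.from_quat(s['tool_rot'])
    d=json.load(open('/tmp/cmd.json')); return np.array(d[0]),R.from_quat(d[1])
def plan(wps,meas=True,sl=1,dd=1):
    """wps: list of (pos,rot,step_m[,max deg])"""
    p,o=cur(meas); rows=[]
    for w in wps:
        tp,to,st=w[0],w[1],w[2]; md=w[3] if len(w)>3 else 7
        n=int(max(1,np.ceil(np.linalg.norm(tp-p)/st-1e-6),np.ceil(np.degrees((o.inv()*to).magnitude())/md-.05)))
        for k in range(n):
            f=1/(n-k); rv=(o.inv()*to).as_rotvec(); 
            s=np.round(o.inv().apply((tp-p)*f)*100,sl)+0.; r=np.round(np.degrees(rv*f)*2*dd)/2/dd+0.
            rows.append({"slide":s.tolist(),"dr":r.tolist()}); p=p+o.apply(s/100); o=o*R.from_rotvec(np.radians(r))
    for i in range(0,len(rows),5): print(json.dumps(rows[i:i+5]).replace('.0,',',').replace('.0]',']'))
    json.dump([p.tolist(),o.as_quat().tolist()],open('/tmp/cmd.json','w')); print('end',p.round(4),'rows',len(rows))
def stat():
    s=get_state(); p,o=cur(); print('t',round(s['time_s'],2),'pos',s['tool_pos'].round(4),'err mm',((s['tool_pos']-p)*1000).round(1),'rot err',np.degrees((o.inv()*R.from_quat(s['tool_rot'])).as_rotvec()).round(2),'F',s['force'].round(1),'w',round(s['width'],4),'q',s['qpos'].round(2))
E
python3 - <<'E'
from p import *
b=bar(0,0,.10)
plan([(np.array([.5,-.2,.28]),oL(0),.05),(b[0]+[0,0,.05],b[1],.05),(bar(0,0,.05)[0],b[1],.04)]); print(b[0])
E
```

```text
[{"slide": [-0.4, -2.6, -3.7], "dr": [-6, 0, 0]}, {"slide": [-0.3, -2.2, -3.9], "dr": [-6, 0, 0]}, {"slide": [-0.4, -1.7, -4.2], "dr": [-6, 0, 0]}, {"slide": [-0.3, -1.3, -4.3], "dr": [-6, 0, 0]}, {"slide": [-0.4, -0.9, -4.4], "dr": [-5.5, 0, 0]}]
[{"slide": [-0.3, -0.4, -4.5], "dr": [-6, 0, 0]}, {"slide": [-0.4, 0.1, -4.5], "dr": [-5.5, 0, 0]}, {"slide": [-0.3, 0.5, -4.5], "dr": [-6, 0, 0]}, {"slide": [-0.4, 0.9, -4.4], "dr": [-5.5, 0, 0]}, {"slide": [-0.3, 1.3, -4.3], "dr": [-6, 0, 0]}]
[{"slide": [0.5, -1.6, -4.2], "dr": [0, 0, 0]}, {"slide": [0.5, -1.6, -4.2], "dr": [0, 0, 0]}, {"slide": [0.6, -1.6, -4.2], "dr": [0, 0, 0]}, {"slide": [0.5, -1.6, -4.2], "dr": [0, 0, 0]}, {"slide": [0.6, -1.7, -4.2], "dr": [0, 0, 0]}]
[{"slide": [0.5, -1.6, -4.2], "dr": [0, 0, 0]}, {"slide": [0.6, -1.7, -4.2], "dr": [0, 0, 0]}, {"slide": [0.5, -1.6, -4.2], "dr": [0, 0, 0]}, {"slide": [3.3, 0, 0], "dr": [0, 0, 0]}, {"slide": [3.4, 0, 0], "dr": [0, 0, 0]}]
[{"slide": [3.3, 0, 0], "dr": [0, 0, 0]}]
end [0.4089 0.1494 0.1374] rows 21
[0.40884684 0.14946717 0.187     ]
```

>>> jog_arm(steps=[{"slide":[-0.4,-2.6,-3.7],"dr":[-6,0,0]},{"slide":[-0.3,-2.2,-3.9],"dr":[-6,0,0]},{"slide":[-0.4,-1.7,-4.2],"dr":[-6,0,0]},{"slide":[-0.3,-1.3,-4.3],"dr":[-6,0,0]},{"slide":[-0.4,-0.9,-4.4],"dr":[-5.5,0,0]}], jaw=0.3)

```text
time_s: 0.6
tool_pos: [0.3872, -0.3928, 0.263]
tool_rot: [-0.628, -0.325, 0.628, -0.324]
force: [1.0, 0.5, 0.2]
width: 0.0257
```

>>> jog_arm(steps=[{"slide":[-0.3,-0.4,-4.5],"dr":[-6,0,0]},{"slide":[-0.4,0.1,-4.5],"dr":[-5.5,0,0]},{"slide":[-0.3,0.5,-4.5],"dr":[-6,0,0]},{"slide":[-0.4,0.9,-4.4],"dr":[-5.5,0,0]},{"slide":[-0.3,1.3,-4.3],"dr":[-6,0,0]}])

```text
time_s: 1.1
tool_pos: [0.5004, -0.1983, 0.2803]
tool_rot: [-0.527, -0.472, 0.527, -0.472]
force: [0.3, -0.7, -0.1]
width: 0.0252
```

>>> jog_arm(steps=[{"slide":[0.5,-1.6,-4.2],"dr":[0,0,0]},{"slide":[0.5,-1.6,-4.2],"dr":[0,0,0]},{"slide":[0.6,-1.6,-4.2],"dr":[0,0,0]},{"slide":[0.5,-1.6,-4.2],"dr":[0,0,0]},{"slide":[0.6,-1.7,-4.2],"dr":[0,0,0]}])

```text
time_s: 1.6
tool_pos: [0.4427, 0.0195, 0.2529]
tool_rot: [-0.528, -0.47, 0.528, -0.471]
force: [1.3, 0.7, 0.1]
width: 0.0254
```

>>> jog_arm(steps=[{"slide":[0.5,-1.6,-4.2],"dr":[0,0,0]},{"slide":[0.6,-1.7,-4.2],"dr":[0,0,0]},{"slide":[0.5,-1.6,-4.2],"dr":[0,0,0]},{"slide":[0,0,0],"dr":[0,0,0]},{"slide":[0,0,0],"dr":[0,0,0]}])

```text
time_s: 2.1
tool_pos: [0.4088, 0.1492, 0.237]
tool_rot: [-0.527, -0.471, 0.528, -0.471]
force: [0.0, -1.7, -1.2]
width: 0.0259
```

>>> jog_arm(steps=[{"slide":[4,0,0],"dr":[0,0,0]},{"slide":[3,0,0],"dr":[0,0,0]},{"slide":[2,0,0],"dr":[0,0,0]},{"slide":[1,0,0],"dr":[0,0,0]},{"slide":[0,0,0],"dr":[0,0,0]}])

```text
time_s: 2.6
tool_pos: [0.4089, 0.1472, 0.1362]
tool_rot: [-0.527, -0.47, 0.529, -0.47]
force: [0.7, -0.8, -0.0]
width: 0.0256
```

>>> jog_arm(steps=[{"slide":[1,0,0],"dr":[0,0,0]},{"slide":[1,0,0],"dr":[0,0,0]},{"slide":[1,0,0],"dr":[0,0,0]},{"slide":[1,0,0],"dr":[0,0,0]},{"slide":[1,0,0],"dr":[0,0,0]}])

```text
time_s: 3.1
tool_pos: [0.4093, 0.1487, 0.0865]
tool_rot: [-0.528, -0.47, 0.528, -0.471]
force: [0.2, -0.1, 0.6]
width: 0.0254
```

Run:
```python
from p import *
stat(); s=snap('scene'); cv2.imwrite('pics/s3.png',cv2.resize(s['frame'][130:250,180:340],(800,600),interpolation=cv2.INTER_CUBIC)[:,:,::-1])
```

```text
t 3.1 pos [0.4093 0.1487 0.0865] err mm [  0.4  -0.7 -50.9] rot err [-0.   -0.09  0.06] F [ 0.2 -0.1  0.6] w 0.0254 q [ 0.13  0.27 -0.65  2.18  0.24  0.76 -0.79]
```

View pics/s3.png

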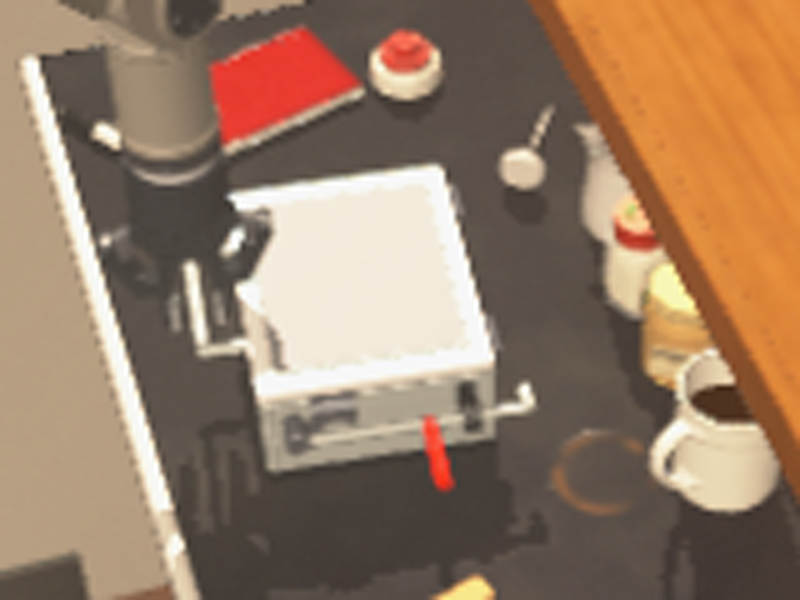

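>>> jog_arm(steps=[{"slide":[0,0,0],"dr":[0,0,0]},{"slide":[0,0,0],"dr":[0,0,0]},{"slide":[0,0,0],"dr":[0,0,0]},{"slide":[0,0,0],"dr":[0,0,0]},{"slide":[0,0,0],"dr":[0,0,0]}], jaw=0, grip_force=40)

```text
time_s: 3.65
tool_pos: [0.41, 0.1485, 0.0875]
tool_rot: [0.528, 0.47, -0.528, 0.471]
force: [2.8, -0.8, -3.8]
width: 0.0082
```

Run:
```python
from p import *
stat(); print(bar(0,0)[0])
ths=np.linspace(0,1.62,13)[1:]
plan([(*bar(t,min(35,t*25)),.015) for t in ths])
```

```text
t 3.65 pos [0.41   0.1485 0.0875] err mm [  1.   -1.  -49.9] rot err [ 0.03 -0.08  0.14] F [ 2.8 -0.8 -3.8] w 0.0082 q [ 0.13  0.27 -0.65  2.17  0.24  0.76 -0.79]
[0.40884684 0.14946717 0.087     ]
[{"slide": [-1.4, 0.1, 0], "dr": [0, 0, 1.5]}, {"slide": [-1.4, 0.1, -0.1], "dr": [0, 0, 2]}, {"slide": [-1.4, 0.4, 0], "dr": [0, 0, 1.5]}, {"slide": [-1.3, 0.5, 0], "dr": [0, 0, 1.5]}, {"slide": [-1.3, 0.7, 0], "dr": [0, 0, 2]}]
[{"slide": [-1.3, 0.7, 0], "dr": [0, 0, 1.5]}, {"slide": [-1.1, 0.9, 0], "dr": [0, 0, 1.5]}, {"slide": [-1.1, 1, 0], "dr": [0, 0, 2]}, {"slide": [-0.9, 1.1, 0], "dr": [0, 0, 1.5]}, {"slide": [-0.9, 1.1, 0], "dr": [0, 0, 2]}]
[{"slide": [-0.7, 1.3, 0], "dr": [0, 0, 1.5]}, {"slide": [-0.7, 1.3, 0], "dr": [0, 0, 1.5]}, {"slide": [-0.4, 1.4, 0], "dr": [0, 0, 2]}, {"slide": [-0.4, 1.4, 0], "dr": [0, 0, 1.5]}, {"slide": [-0.2, 1.4, 0], "dr": [0, 0, 1.5]}]
[{"slide": [-0.1, 1.5, 0], "dr": [0, 0, 2]}, {"slide": [0.1, 1.4, 0], "dr": [0, 0, 1.5]}, {"slide": [0.2, 1.5, 0], "dr": [0, 0, 2]}, {"slide": [0.4, 1.4, 0], "dr": [0, 0, 1.5]}, {"slide": [0.4, 1.3, 0], "dr": [0, 0, 1.5]}]
[{"slide": [0.6, 1.3, 0], "dr": [0, 0, 0.5]}, {"slide": [0.7, 1.3, 0], "dr": [0, 0, 1]}, {"slide": [0.8, 1.2, 0], "dr": [0, 0, 0]}, {"slide": [0.8, 1.2, 0], "dr": [0, 0, 0]}]
end [0.6398 0.1228 0.2948] rows 24
```

>>> jog_arm(steps=[{"slide":[-1.4,0.1,0],"dr":[0,0,1.5]},{"slide":[-1.4,0.1,0],"dr":[0,0,2]},{"slide":[-1.4,0.4,0],"dr":[0,0,1.5]},{"slide":[-1.3,0.5,0],"dr":[0,0,1.5]},{"slide":[-1.3,0.7,0],"dr":[0,0,2]}])

```text
time_s: 4.15
tool_pos: [0.4239, 0.1468, 0.1572]
tool_rot: [0.562, 0.429, -0.491, 0.509]
force: [5.7, -0.9, -6.8]
width: 0.0084
```

>>> jog_arm(steps=[{"slide":[-1.3,0.7,0],"dr":[0,0,1.5]},{"slide":[-1.1,0.9,0],"dr":[0,0,1.5]},{"slide":[-1.1,1,0],"dr":[0,0,2]},{"slide":[-0.9,1.1,0],"dr":[0,0,1.5]},{"slide":[-0.9,1.1,0],"dr":[0,0,2]}])

```text
time_s: 4.65
tool_pos: [0.4571, 0.1428, 0.2179]
tool_rot: [0.59, 0.388, -0.454, 0.543]
force: [-7.5, -0.6, 0.3]
width: 0.0085
```

>>> jog_arm(steps=[{"slide":[-0.7,1.3,0],"dr":[0,0,1.5]},{"slide":[-0.7,1.3,0],"dr":[0,0,1.5]},{"slide":[-0.4,1.4,0],"dr":[0,0,2]},{"slide":[-0.4,1.4,0],"dr":[0,0,1.5]},{"slide":[-0.2,1.4,0],"dr":[0,0,1.5]}])

```text
time_s: 5.15
tool_pos: [0.5141, 0.136, 0.2658]
tool_rot: [0.616, 0.344, -0.414, 0.574]
force: [-7.2, -2.5, 6.0]
width: 0.0081
```

Run:
```python
from p import *
stat(); p,o=cur(True); 
t=min(np.linspace(0,1.7,341),key=lambda t:np.linalg.norm(bar(t,min(35,t*25))[0]-p)); print(t,bar(t,min(35,t*25))[0]-p)
```

```text
t 5.15 pos [0.5141 0.136  0.2658] err mm [-125.6   13.2  -29. ] rot err [ -0.06  -0.16 -10.08] F [-7.2 -2.5  6. ] w 0.0081 q [ 0.18 -0.02 -0.65  2.07  0.33  0.75 -0.8 ]
1.01 [ 0.00090747  0.0009756  -0.00075849]
```

>>> jog_arm(steps=[{"slide":[-0.1,1.5,0],"dr":[0,0,2]},{"slide":[0.1,1.4,0],"dr":[0,0,1.5]},{"slide":[0.2,1.5,0],"dr":[0,0,2]},{"slide":[0.4,1.4,0],"dr":[0,0,1.5]},{"slide":[0.4,1.3,0],"dr":[0,0,1.5]}])

```text
time_s: 5.65
tool_pos: [0.5821, 0.1278, 0.2905]
tool_rot: [0.641, 0.297, -0.371, 0.603]
force: [-0.2, -2.5, -2.0]
width: 0.0085
```

>>> jog_arm(steps=[{"slide":[0.6,1.3,0],"dr":[0,0,0.5]},{"slide":[0.7,1.3,0],"dr":[0,0,1]},{"slide":[0.8,1.2,0],"dr":[0,0,0]},{"slide":[0.7,1.0,0],"dr":[0,0,0]},{"slide":[0,0,0],"dr":[0,0,0]}])

```text
time_s: 6.15
tool_pos: [0.6389, 0.121, 0.2938]
tool_rot: [0.645, 0.289, -0.363, 0.607]
force: [-0.1, -5.2, 1.5]
width: 0.0084
```

Run:
```python
from p import *
stat(); p,o=cur(True); 
t=min(np.linspace(0,1.7,341),key=lambda t:np.linalg.norm(bar(t,min(35,t*25))[0]-p)); print(t,bar(t,min(35,t*25))[0]-p)
print('plates moved?')
```

```text
t 6.15 pos [0.6389 0.121  0.2938] err mm [-0.9 -1.9 -1. ] rot err [ 0.09 -0.06 -0.1 ] F [-0.1 -5.2  1.5] w 0.0084 q [ 0.18  0.13 -0.62  1.94  0.63  0.65 -0.96]
1.62 [0.00073161 0.0014012  0.00053381]
plates moved?
```

```bash
sed -i 's/-.134-.038,/-.134-.043,/' p.py
python3 - <<'E'
from p import *
a=bar(1.62,35)
plan([(a[0]-.10*a[1].apply([1,0,0]),a[1],.025),(*rod(0,30,.16),.05),(*rod(0,30,.05),.04),(*rod(0,30),.02)],meas=True)
E
```

```text
[{"slide": [-2, 0, 0], "dr": [0, 0, 0]}, {"slide": [-2, 0, 0], "dr": [0, 0, 0]}, {"slide": [-2, 0, 0], "dr": [0, 0, 0]}, {"slide": [-2, 0, -0.1], "dr": [0, 0, 0]}, {"slide": [-2, 0.1, 0], "dr": [0, 0, 0]}]
[{"slide": [1.5, -3, 2.9], "dr": [0, 0, -1]}, {"slide": [1.6, -2.9, 3], "dr": [0, 0, -1]}, {"slide": [1.6, -2.9, 2.9], "dr": [0, 0, -0.5]}, {"slide": [1.6, -2.9, 3], "dr": [0, 0, -1]}, {"slide": [1.7, -2.9, 2.9], "dr": [0, 0, -0.5]}]
[{"slide": [1.7, -2.9, 3], "dr": [0, 0, -1]}, {"slide": [3.7, 0, 0], "dr": [0, 0, 0]}, {"slide": [3.6, 0, 0], "dr": [0, 0, 0]}, {"slide": [3.7, 0, 0], "dr": [0, 0, 0]}, {"slide": [1.7, 0, 0], "dr": [0, 0, 0]}]
[{"slide": [1.6, 0, 0], "dr": [0, 0, 0]}, {"slide": [1.7, 0, 0], "dr": [0, 0, 0]}]
end [ 0.5477 -0.0455  0.0613] rows 17
```

>>> jog_arm(steps=[{"slide":[0,0,0],"dr":[0,0,0]},{"slide":[0,0,0],"dr":[0,0,0]},{"slide":[0,0,0],"dr":[0,0,0]}], jaw=0.4)

```text
time_s: 6.45
tool_pos: [0.6368, 0.1242, 0.2942]
tool_rot: [0.645, 0.291, -0.361, 0.608]
force: [-0.6, -0.3, -0.1]
width: 0.0346
```

>>> jog_arm(steps=[{"slide":[-2,0,0],"dr":[0,0,0]},{"slide":[-2,0,0],"dr":[0,0,0]},{"slide":[-2,0,0],"dr":[0,0,0]},{"slide":[-2,0,0],"dr":[0,0,0]},{"slide":[-2,0,0],"dr":[0,0,0]}])

```text
time_s: 6.95
tool_pos: [0.5792, 0.1302, 0.3768]
tool_rot: [0.645, 0.29, -0.361, 0.608]
force: [0.3, -0.6, 0.0]
width: 0.0341
```

>>> jog_arm(steps=[{"slide":[1.5,-3,2.9],"dr":[0,0,-1]},{"slide":[1.6,-2.9,3],"dr":[0,0,-1]},{"slide":[1.6,-2.9,2.9],"dr":[0,0,-0.5]},{"slide":[1.6,-2.9,3],"dr":[0,0,-1]},{"slide":[1.7,-2.9,2.9],"dr":[0,0,-0.5]}])

```text
time_s: 7.45
tool_pos: [0.4848, -0.0084, 0.2288]
tool_rot: [0.634, 0.312, -0.382, 0.595]
force: [0.6, -0.2, -0.7]
width: 0.0342
```

>>> jog_arm(steps=[{"slide":[1.7,-2.9,3],"dr":[0,0,-1]},{"slide":[3.7,0,0],"dr":[0,0,0]},{"slide":[3.6,0,0],"dr":[0,0,0]},{"slide":[0,0,0],"dr":[0,0,0]},{"slide":[0,0,0],"dr":[0,0,0]}])

```text
time_s: 7.95
tool_pos: [0.4985, -0.0403, 0.143]
tool_rot: [0.631, 0.317, -0.389, 0.592]
force: [0.4, 0.2, 0.6]
width: 0.0339
```

Run:
```python
from p import *
stat(); s=snap('scene'); cv2.imwrite('pics/s4.png',cv2.resize(s['frame'][130:250,180:340],(800,600),interpolation=cv2.INTER_CUBIC)[:,:,::-1])
plan([(*rod(0,30),.025)])
```

```text
t 7.95 pos [ 0.4985 -0.0403  0.143 ] err mm [-49.2   5.1  81.7] rot err [-0.16 -0.12 -0.02] F [0.4 0.2 0.6] w 0.0339 q [ 0.35  0.05 -0.42  2.37  0.48  0.24 -0.62]
[{"slide": [2.4, 0, 0], "dr": [0, 0, 0]}, {"slide": [2.4, 0, 0], "dr": [0, 0, 0]}, {"slide": [2.4, 0.1, -0.1], "dr": [0, 0, 0]}, {"slide": [2.4, 0, 0], "dr": [0, 0, 0]}]
end [ 0.5476 -0.0454  0.0613] rows 4
```

View pics/s4.png

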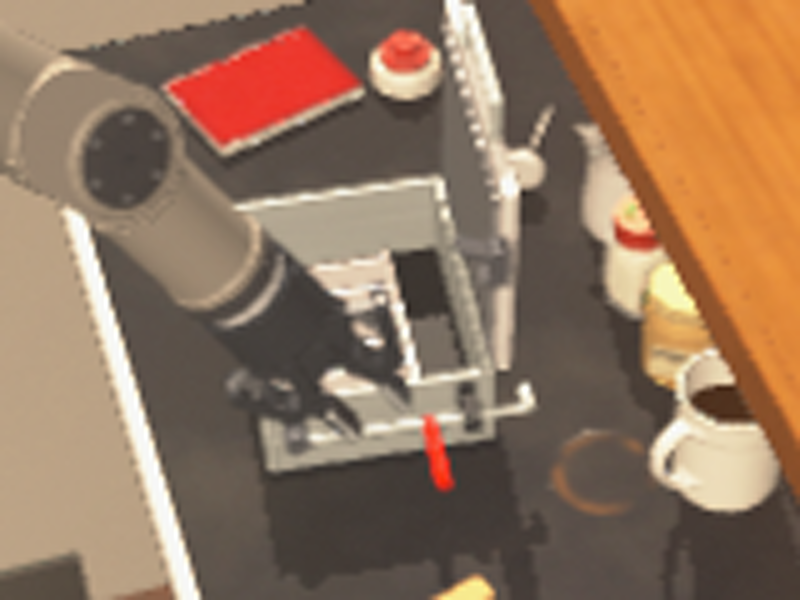

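Run:
```python
from p import *
plan([(*rod(0,15,.07),.025,5),(*rod(0,15),.02)])
```

```text
[{"slide": [0.9, 0.6, 0], "dr": [0, 0, -5]}, {"slide": [0.9, 0.7, -0.1], "dr": [0, 0, -5]}, {"slide": [0.8, 0.7, 0], "dr": [0, 0, -5]}, {"slide": [1.8, 0, 0], "dr": [0, 0, 0]}, {"slide": [1.7, 0, 0], "dr": [0, 0, 0]}]
[{"slide": [1.8, 0, 0], "dr": [0, 0, 0]}, {"slide": [1.7, 0, 0], "dr": [0, 0, 0]}]
end [ 0.546  -0.0452  0.0612] rows 7
```

>>> jog_arm(steps=[{"slide":[0.9,0.6,0],"dr":[0,0,-5]},{"slide":[0.9,0.7,-0.1],"dr":[0,0,-5]},{"slide":[0.8,0.7,0],"dr":[0,0,-5]},{"slide":[1.8,0,0],"dr":[0,0,0]},{"slide":[1.7,0,0],"dr":[0,0,0]}])

```text
time_s: 8.5
tool_pos: [0.539, -0.0442, 0.0964]
tool_rot: [0.585, 0.395, -0.462, 0.537]
force: [0.3, -0.4, 0.7]
width: 0.0339
```

>>> jog_arm(steps=[{"slide":[1.8,0,0],"dr":[0,0,0]},{"slide":[1.7,0,0],"dr":[0,0,0]},{"slide":[0,0,0],"dr":[0,0,0]}])

```text
time_s: 8.8
tool_pos: [0.5452, -0.0454, 0.0603]
tool_rot: [0.584, 0.397, -0.463, 0.536]
force: [-0.4, -0.6, -0.6]
width: 0.0342
```

>>> jog_arm(steps=[{"slide":[0,0,0],"dr":[0,0,0]},{"slide":[0,0,0],"dr":[0,0,0]},{"slide":[0,0,0],"dr":[0,0,0]},{"slide":[0,0,0],"dr":[0,0,0]}], jaw=0, grip_force=30)

```text
time_s: 9.2
tool_pos: [0.5467, -0.0455, 0.062]
tool_rot: [0.585, 0.395, -0.462, 0.536]
force: [-3.4, 1.0, 7.2]
width: 0.0112
```

Run:
```python
from p import *
stat(); p,o=cur(True); q,_=rod(0,15); print((p-q)*1000)
ths=np.linspace(0,.93,9)[1:]
plan([(*rod(t,15+t*15),.012) for t in ths])
```

```text
t 9.2 pos [ 0.5467 -0.0455  0.062 ] err mm [ 0.7 -0.3  0.8] rot err [ 0.03 -0.01  0.1 ] F [-3.4  1.   7.2] w 0.0112 q [ 0.31  0.35 -0.38  2.14  0.4   0.44 -0.49]
[ 0.29167785 -0.6123198   0.82480598]
[{"slide": [-1.1, 0.2, -0.1], "dr": [0, 0, 1.5]}, {"slide": [-1.1, 0.1, 0], "dr": [0, 0, 2]}, {"slide": [-1.2, 0.1, 0.1], "dr": [0, 0, 1.5]}, {"slide": [-1.1, 0, 0], "dr": [0, 0, 2]}, {"slide": [-0.6, -0.1, 0], "dr": [0, 0, 1]}]
[{"slide": [-0.6, -0.1, 0], "dr": [0, 0, 0.5]}, {"slide": [-1.1, -0.2, 0], "dr": [0, 0, 2]}, {"slide": [-1.1, -0.4, 0], "dr": [0, 0, 1.5]}, {"slide": [-1.1, -0.4, 0], "dr": [0, 0, 2]}]
end [ 0.5075 -0.0407  0.1417] rows 9
```

>>> jog_arm(steps=[{"slide":[-1.1,0.2,0],"dr":[0,0,1.5]},{"slide":[-1.1,0.1,0],"dr":[0,0,2]},{"slide":[-1.2,0.1,0],"dr":[0,0,1.5]},{"slide":[-1.1,0,0],"dr":[0,0,2]},{"slide":[-0.6,-0.1,0],"dr":[0,0,1]}])

```text
time_s: 9.7
tool_pos: [0.5344, -0.044, 0.1119]
tool_rot: [0.612, 0.353, -0.423, 0.568]
force: [5.7, -0.2, -0.2]
width: 0.0109
```

>>> jog_arm(steps=[{"slide":[-0.6,-0.1,0],"dr":[0,0,0.5]},{"slide":[-1.1,-0.2,0],"dr":[0,0,2]},{"slide":[-1.1,-0.4,0],"dr":[0,0,1.5]},{"slide":[-1.1,-0.4,0],"dr":[0,0,2]},{"slide":[0,0,0],"dr":[0,0,0]}])

```text
time_s: 10.2
tool_pos: [0.5088, -0.0409, 0.1436]
tool_rot: [0.63, 0.32, -0.392, 0.59]
force: [3.4, -1.1, 4.9]
width: 0.0109
```

Run:
```python
from p import *
stat(); p,o=cur(True)
f=lambda t:rod(t,15+t*15)[0]-p
t=min(np.linspace(0,1.3,261),key=lambda t:np.linalg.norm(f(t))); print(t,f(t))
s=snap('scene'); cv2.imwrite('pics/s5.png',cv2.resize(s['frame'][130:250,180:340],(800,600),interpolation=cv2.INTER_CUBIC)[:,:,::-1])
a=rod(.93,30); plan([(a[0]-.09*a[1].apply([1,0,0]),a[1],.03)])
```

```text
t 10.2 pos [ 0.5088 -0.0409  0.1436] err mm [ 1.3 -0.3  1.9] rot err [-0.02  0.03  0.34] F [ 3.4 -1.1  4.9] w 0.0109 q [ 0.3   0.06 -0.37  2.34  0.46  0.26 -0.6 ]
0.93 [-0.00117207  0.00057259 -0.00179376]
[{"slide": [-3, -0.1, 0], "dr": [0, 0, 0]}, {"slide": [-3, -0.1, 0], "dr": [0, 0, 0.5]}, {"slide": [-2.9, -0.1, 0], "dr": [0, 0, 0]}]
end [ 0.4628 -0.0353  0.2192] rows 3
```

View pics/s5.png

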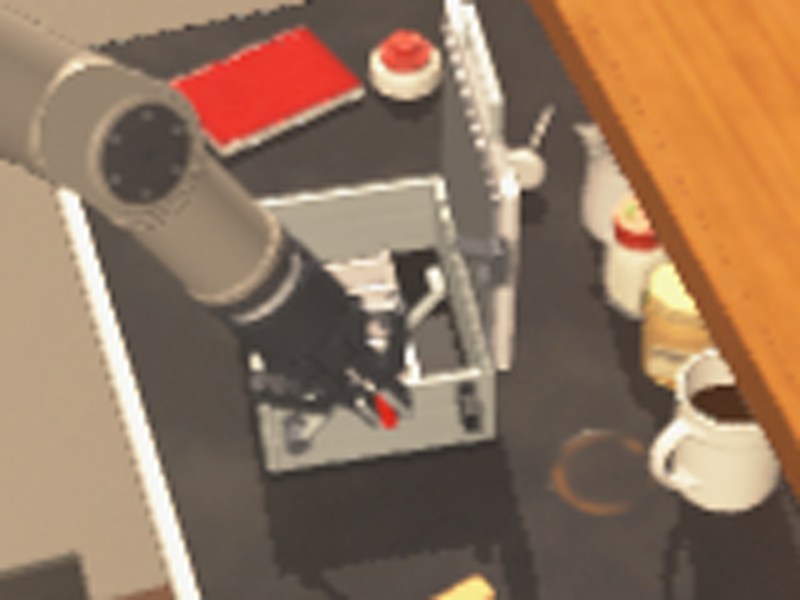

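Run:
```python
from p import *
p,o=cur(True); p1=p+o.apply([0,0,.055])
plan([(p1,o,.02),(p1+np.array([-.02,0,.2]),oL(30),.04),(*bar(1.62,35,.1),.04),(*bar(1.62,35,.03),.035),(*bar(1.62,35),.01)])
```

```text
[{"slide": [0, 0, 1.8], "dr": [0, 0, 0]}, {"slide": [0, 0, 1.9], "dr": [0, 0, 0]}, {"slide": [0, 0, 1.8], "dr": [0, 0, 0]}, {"slide": [-3.1, 1.4, 0], "dr": [0, 0, 0]}, {"slide": [-3.1, 1.3, 0.1], "dr": [0, 0, 0]}]
[{"slide": [-3, 1.4, 0], "dr": [0, 0, 0]}, {"slide": [-3.1, 1.3, 0.1], "dr": [0, 0, 0]}, {"slide": [-3, 1.4, 0], "dr": [0, 0, 0.5]}, {"slide": [-3.1, 1.3, 0.1], "dr": [0, 0, 0]}, {"slide": [0.1, 1.1, -3.4], "dr": [0, 0, 0.5]}]
[{"slide": [0.1, 1.2, -3.3], "dr": [0, 0, 1]}, {"slide": [0.1, 1.1, -3.4], "dr": [0, 0, 0.5]}, {"slide": [0.2, 1.2, -3.3], "dr": [0, 0, 1]}, {"slide": [0.2, 1.1, -3.4], "dr": [0, 0, 0.5]}, {"slide": [0.2, 1.2, -3.3], "dr": [0, 0, 1]}]
[{"slide": [0.2, 1.1, -3.4], "dr": [0, 0, 0.5]}, {"slide": [3.5, 0, 0], "dr": [0, 0, 0]}, {"slide": [3.5, 0, 0], "dr": [0, 0, 0]}, {"slide": [1, 0, 0], "dr": [0, 0, 0]}, {"slide": [1, 0, 0], "dr": [0, 0, 0]}]
[{"slide": [1, 0, 0], "dr": [0, 0, 0]}]
end [0.6396 0.1224 0.2941] rows 21
```

>>> jog_arm(steps=[{"slide":[0,0,0],"dr":[0,0,0]},{"slide":[0,0,0],"dr":[0,0,0]},{"slide":[0,0,0],"dr":[0,0,0]}], jaw=0.4)

```text
time_s: 10.55
tool_pos: [0.5052, -0.0412, 0.1387]
tool_rot: [0.627, 0.323, -0.396, 0.588]
force: [0.1, 0.2, 0.6]
width: 0.0344
```

>>> jog_arm(steps=[{"slide":[0,0,1.8],"dr":[0,0,0]},{"slide":[0,0,1.9],"dr":[0,0,0]},{"slide":[0,0,1.8],"dr":[0,0,0]},{"slide":[-3.1,1.4,0],"dr":[0,0,0]},{"slide":[-3.1,1.3,0.1],"dr":[0,0,0]}])

```text
time_s: 11.05
tool_pos: [0.4919, -0.0956, 0.206]
tool_rot: [0.628, 0.324, -0.396, 0.586]
force: [-0.1, -1.0, -0.1]
width: 0.0342
```

>>> jog_arm(steps=[{"slide":[-3,1.4,0],"dr":[0,0,0]},{"slide":[-3.1,1.3,0.1],"dr":[0,0,0]},{"slide":[-3,1.4,0],"dr":[0,0,0.5]},{"slide":[-3.1,1.3,0.1],"dr":[0,0,0]},{"slide":[0.1,1.1,-3.4],"dr":[0,0,0.5]}])

```text
time_s: 11.55
tool_pos: [0.496, -0.0675, 0.349]
tool_rot: [0.633, 0.312, -0.39, 0.591]
force: [1.6, 0.3, -0.2]
width: 0.0342
```

>>> jog_arm(steps=[{"slide":[0.1,1.2,-3.3],"dr":[0,0,1]},{"slide":[0.1,1.1,-3.4],"dr":[0,0,0.5]},{"slide":[0.2,1.2,-3.3],"dr":[0,0,1]},{"slide":[0.2,1.1,-3.4],"dr":[0,0,0.5]},{"slide":[0,0,0],"dr":[0,0,0]}])

```text
time_s: 12.05
tool_pos: [0.5539, 0.0714, 0.3633]
tool_rot: [0.638, 0.303, -0.371, 0.603]
force: [-0.5, 0.2, -0.2]
width: 0.0348
```

Run:
```python
from p import *
stat(); s=snap('scene'); cv2.imwrite('pics/s6.png',cv2.resize(s['frame'][130:250,180:340],(800,600),interpolation=cv2.INTER_CUBIC)[:,:,::-1])
# lid angle from bar in clouds
P=cloud(s); c=(P-CO)@CR.as_matrix()
k=(abs(c[...,1])<.05)&(c[...,2]>.12)&(c[...,2]<.27)&(c[...,0]>.03)&(c[...,0]<.15); q=c[k]; 
b=np.polyfit(q[:,2],q[:,0],1); print('lid front face slope',b,len(q),'theta',np.pi/2+np.arctan(b[0]))
plan([(*bar(1.62,35,.1),.04),(*bar(1.62,35,.03),.035),(*bar(1.62,35),.01)])
```

```text
t 12.05 pos [0.5539 0.0714 0.3633] err mm [-85.7 -51.   69.3] rot err [-0.4   0.34 -1.93] F [-0.5  0.2 -0.2] w 0.0348 q [ 0.63 -0.16 -0.85  1.98  0.11  0.73 -0.42]
lid front face slope [0.08103898 0.07635096] 207 theta 1.651658595025756
[{"slide": [0, 1.3, -3.2], "dr": [0, 0, 1]}, {"slide": [0.1, 1.4, -3.2], "dr": [0.5, 0, 1]}, {"slide": [3.5, 0, 0], "dr": [0, 0, 0]}, {"slide": [3.5, 0, 0], "dr": [0, 0, 0]}, {"slide": [1, 0, 0], "dr": [0, 0, 0]}]
[{"slide": [1, 0, 0], "dr": [0, 0, 0]}, {"slide": [1, 0, 0], "dr": [0, 0, 0]}]
end [0.64   0.1224 0.2942] rows 7
```

View pics/s6.png

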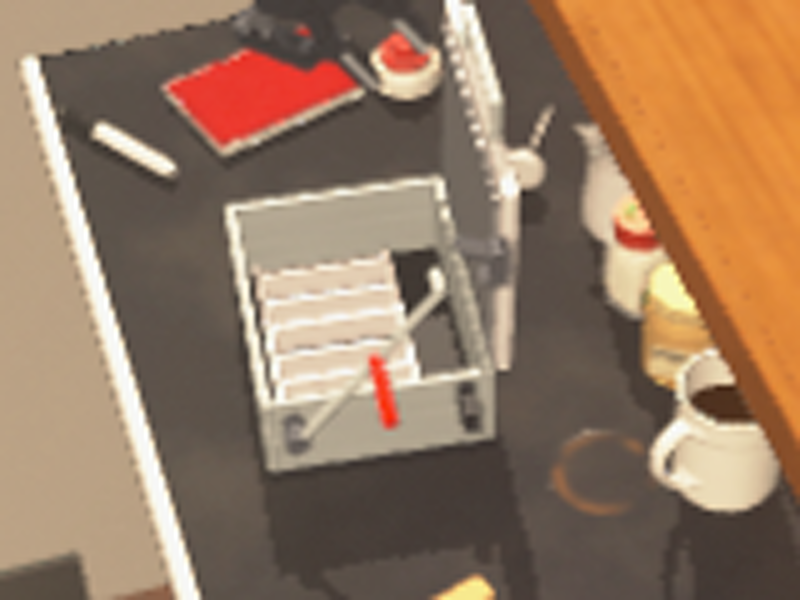

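>>> jog_arm(steps=[{"slide":[0,1.3,-3.2],"dr":[0,0,1]},{"slide":[0.1,1.4,-3.2],"dr":[0.5,0,1]},{"slide":[3.5,0,0],"dr":[0,0,0]},{"slide":[3.5,0,0],"dr":[0,0,0]},{"slide":[1,0,0],"dr":[0,0,0]}])

```text
time_s: 12.6
tool_pos: [0.6284, 0.1167, 0.3056]
tool_rot: [0.645, 0.289, -0.369, 0.604]
force: [0.4, -0.1, -0.3]
width: 0.0341
```

>>> jog_arm(steps=[{"slide":[1,0,0],"dr":[0,0,0]},{"slide":[1,0,0],"dr":[0,0,0]},{"slide":[0,0,0],"dr":[0,0,0]}])

```text
time_s: 12.9
tool_pos: [0.6397, 0.1165, 0.2919]
tool_rot: [0.646, 0.288, -0.367, 0.604]
force: [-0.5, -0.6, -0.1]
width: 0.0339
```

>>> jog_arm(steps=[{"slide":[0,0,0],"dr":[0,0,0]},{"slide":[0,0,0],"dr":[0,0,0]},{"slide":[0,0,0],"dr":[0,0,0]},{"slide":[0,0,0],"dr":[0,0,0]}], jaw=0, grip_force=40)

```text
time_s: 13.3
tool_pos: [0.6401, 0.1185, 0.295]
tool_rot: [0.646, 0.287, -0.365, 0.605]
force: [-0.4, -0.9, -1.4]
width: 0.0087
```

Run:
```python
from p import *
stat(); p,o=cur(True)
f=lambda t:bar(t,35)[0]-p
t=min(np.linspace(0,1.7,341),key=lambda t:np.linalg.norm(f(t))); print(t,f(t))
plan([(*bar(x,35),.011) for x in(1.55,1.48,1.42,1.37,1.32)])
```

```text
t 13.3 pos [0.6401 0.1185 0.295 ] err mm [ 0.2 -3.9  0.8] rot err [ 0.24 -0.25  0.09] F [-0.4 -0.9 -1.4] w 0.0087 q [ 0.57  0.2  -1.07  1.92  0.78  0.73 -1.06]
1.625 [ 0.00050745  0.00371343 -0.00074829]
[{"slide": [-0.5, -0.7, -0.2], "dr": [0, 0, 0]}, {"slide": [-0.4, -0.6, -0.2], "dr": [-0.5, 0, 0]}, {"slide": [-0.4, -0.6, 0], "dr": [0, 0, 0]}, {"slide": [-0.4, -0.7, 0], "dr": [0, 0, 0]}, {"slide": [-0.3, -0.5, 0], "dr": [0, 0, 0]}]
[{"slide": [-0.4, -0.6, 0], "dr": [0, 0, 0]}, {"slide": [-0.4, -0.9, 0], "dr": [0, 0, 0]}, {"slide": [-0.5, -1, 0], "dr": [0, 0, 0]}]
end [0.5763 0.1302 0.2899] rows 8
```

>>> jog_arm(steps=[{"slide":[-0.5,-0.7,0],"dr":[0,0,0]},{"slide":[-0.4,-0.6,0],"dr":[0,0,0]},{"slide":[-0.4,-0.6,0],"dr":[0,0,0]},{"slide":[-0.4,-0.7,0],"dr":[0,0,0]},{"slide":[-0.3,-0.5,0],"dr":[0,0,0]}])

```text
time_s: 13.8
tool_pos: [0.6042, 0.123, 0.2951]
tool_rot: [0.647, 0.286, -0.364, 0.606]
force: [-0.3, -4.3, 5.6]
width: 0.0086
```

>>> jog_arm(steps=[{"slide":[-0.4,-0.6,0],"dr":[0,0,0]},{"slide":[-0.4,-0.7,0],"dr":[0,0,0]},{"slide":[0,0,0],"dr":[0,0,0]}])

```text
time_s: 14.1
tool_pos: [0.588, 0.125, 0.2934]
tool_rot: [0.646, 0.286, -0.365, 0.606]
force: [-1.2, -5.5, 7.2]
width: 0.0084
```

Run:
```python
from p import *
stat(); p,o=cur(True)
f=lambda t:bar(t,35)[0]-p
t=min(np.linspace(0,1.7,341),key=lambda t:np.linalg.norm(f(t))); print(t,f(t))
s=snap('scene'); cv2.imwrite('pics/s7.png',cv2.resize(s['frame'][150:230,220:310],(675,600),interpolation=cv2.INTER_CUBIC)[:,:,::-1])
```

```text
t 14.1 pos [0.588  0.125  0.2934] err mm [11.7 -5.2  3.4] rot err [ 0.47 -0.07  0.08] F [-1.2 -5.5  7.2] w 0.0084 q [ 0.63  0.06 -1.11  2.02  0.64  0.66 -1.01]
1.3800000000000001 [ 0.0009248   0.00334722 -0.0011794 ]
```

View pics/s7.png

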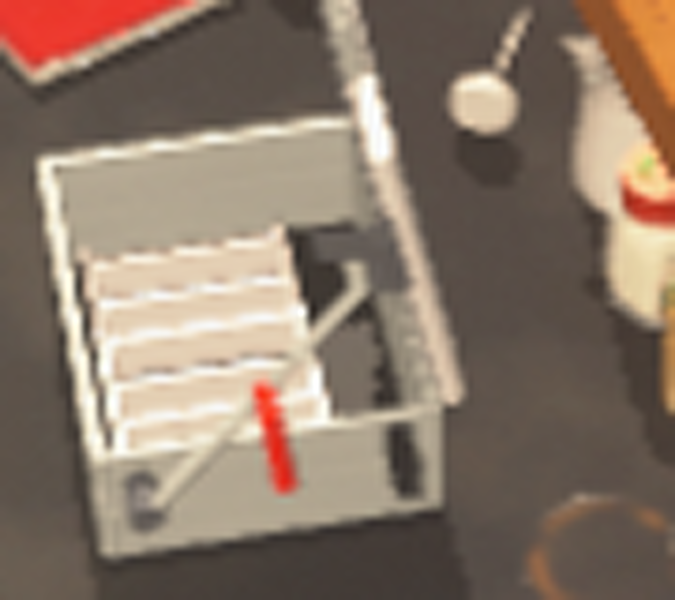

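>>> jog_arm(steps=[{"slide":[-0.2,-0.4,0],"dr":[0,0,0]},{"slide":[-0.2,-0.4,0],"dr":[0,0,0]},{"slide":[0,0,0],"dr":[0,0,0]}])

```text
time_s: 14.45
tool_pos: [0.5791, 0.1261, 0.2914]
tool_rot: [0.646, 0.287, -0.365, 0.606]
force: [-2.5, -5.7, 6.5]
width: 0.0083
```

>>> jog_arm(steps=[{"slide":[-0.2,-0.4,0],"dr":[0,0,0]},{"slide":[0,0,0],"dr":[0,0,0]}])

```text
time_s: 14.65
tool_pos: [0.5747, 0.1266, 0.2904]
tool_rot: [0.646, 0.287, -0.365, 0.606]
force: [-1.1, -5.9, 4.4]
width: 0.0088
```

```bash
cat > lid.py <<'E'
from p import *
def lidang():
    p,o=cur(True); a=35
    d=o.apply([1,0,0]); gp=p-.005*d; c=CR.inv().apply(gp-CO); 
    th=np.arctan2(c[2]-.086,.089-c[0])-np.arctan2(.006,.213); print('theta from grip',round(th,3),'r',round(np.hypot(c[2]-.086,.089-c[0]),4)); return th
E
python3 -c "
from lid import *
stat(); lidang()"
```

```text
t 14.65 pos [0.5747 0.1266 0.2904] err mm [-1.6 -3.6  0.5] rot err [ 0.48 -0.02 -0.01] F [-1.1 -5.9  4.4] w 0.0088 q [ 0.65  0.02 -1.11  2.05  0.6   0.64 -0.99]
theta from grip 1.314 r 0.2141
```

>>> jog_arm(steps=[{"slide":[-0.2,-0.4,0],"dr":[0,0,0]},{"slide":[0,0,0],"dr":[0,0,0]},{"slide":[0,0,0],"dr":[0,0,0]}])

```text
time_s: 14.95
tool_pos: [0.5711, 0.1272, 0.2898]
tool_rot: [0.647, 0.287, -0.364, 0.605]
force: [5.5, -4.6, -0.6]
width: 0.0087
```

Run:
```python
from lid import *
stat(); lidang()
s=snap('scene'); cv2.imwrite('pics/s8.png',cv2.resize(s['frame'][165:215,250:300],(600,600),interpolation=cv2.INTER_CUBIC)[:,:,::-1])
```

```text
t 14.95 pos [0.5711 0.1272 0.2898] err mm [-5.2 -3.  -0.2] rot err [0.53 0.08 0.03] F [ 5.5 -4.6 -0.6] w 0.0087 q [ 0.65  0.01 -1.11  2.05  0.58  0.63 -0.98]
theta from grip 1.297 r 0.2143
```

View pics/s8.png

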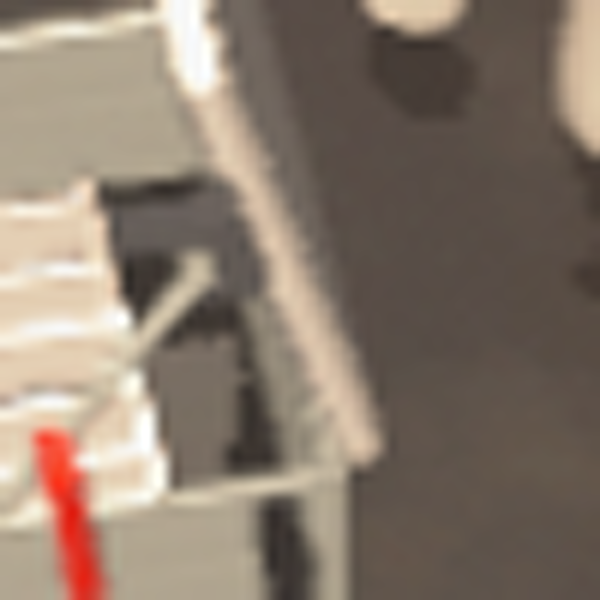

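>>> jog_arm(steps=[{"slide":[0,0,0],"dr":[0,0,0]},{"slide":[0,0,0],"dr":[0,0,0]},{"slide":[0,0,0],"dr":[0,0,0]}], jaw=0.4)

```text
time_s: 15.3
tool_pos: [0.5703, 0.1292, 0.2895]
tool_rot: [0.646, 0.288, -0.364, 0.605]
force: [0.2, 0.1, 0.5]
width: 0.034
```

>>> jog_arm(steps=[{"slide":[-2,0,0],"dr":[0,0,0]},{"slide":[-3,0,0],"dr":[0,0,0]},{"slide":[-3,0,0],"dr":[0,0,0]},{"slide":[0,0,0],"dr":[0,0,0]},{"slide":[0,0,0],"dr":[0,0,0]}])

```text
time_s: 15.8
tool_pos: [0.5255, 0.1341, 0.3558]
tool_rot: [0.647, 0.287, -0.364, 0.606]
force: [0.2, 0.5, -0.0]
width: 0.0339
```

```bash
cat > look.py <<'E'
from p import *
def look():
    s=snap('scene'); P=cloud(s); c=(P-CO)@CR.as_matrix()
    k=(abs(c[...,1])<.09)&(c[...,2]>.11)&(c[...,2]<.25)&(c[...,0]>.0)&(c[...,0]<.15); q=c[k]; b=np.polyfit(q[:,2],q[:,0],1); print('theta',np.pi/2+np.arctan(b[0]),len(q))
    F=s['frame'].astype(int); r=(F[...,0]>F[...,1]+90)&(F[...,0]>F[...,2]+90)&(c[...,1]<-.14)&(c[...,1]>-.21)&(c[...,2]>.03)&(abs(c[...,0])<.15)
    q=c[r]; print('red handle',np.median(q,0).round(4),'phi',np.arctan2(np.median(q[:,2])-.006-.066+.002,np.median(q[:,0])+.066))
    T=snap('top'); P=cloud(T)
    m=(P[...,2]>.07)&(P[...,2]<.085)&(P[...,1]<-.12)&(P[...,1]>-.42)&(P[...,0]<.7)&(P[...,0]>.38)
    n,lab=cv2.connectedComponents(m.astype(np.uint8))
    for i in range(1,n):
        v,u=np.nonzero(lab==i)
        if len(v)<60: continue
        q=np.array([ray(T,a,b,.078) for a,b in zip(u,v)]); w,V=np.linalg.eigh(np.cov(q[:,:2].T)); print('plate',q.mean(0).round(4),np.degrees(np.arctan(V[1,1]/V[0,1])).round(2),np.sqrt(12*w).round(4))
    m=(P[...,2]>.018)&(P[...,2]<.031)&(P[...,1]<-.10)&(P[...,1]>-.42)&(P[...,0]<.66)&(P[...,0]>.4)
    q=P[m][:,:2]*1000; print('rack z24 rect',cv2.minAreaRect(q.astype(np.float32)))
    return s,T
E
python3 - <<'E'
from look import *
stat(); s,T=look()
# ribs: points at height ~.038 in chest frame, and dark slot floor
for nm,S in(('scene',s),('top',T)):
    c=(cloud(S)-CO)@CR.as_matrix()
    k=(abs(c[...,0])<.08)&(abs(c[...,1])<.1)&(c[...,2]>.028)&(c[...,2]<.045); q=c[k]; print(nm,'rib x range',np.percentile(q[:,0],[1,5,50,95,99]).round(4),len(q))
    h,e=np.histogram(q[(q[:,0]>-.05)&(q[:,0]<.0)][:,1],bins=np.arange(-.1,.101,.008)); print(h,e.round(3)[:3])
cv2.imwrite('pics/t9.png',cv2.resize(T['frame'][175:270,190:370],(800,422),interpolation=cv2.INTER_CUBIC)[:,:,::-1])
E
```

```text
t 15.8 pos [0.5255 0.1341 0.3558] err mm [-50.8   3.9  65.9] rot err [0.43 0.08 0.08] F [ 0.2  0.5 -0. ] w 0.0339 q [ 0.61 -0.23 -0.97  2.03  0.16  0.71 -0.61]
theta 1.2679639512907797 141
red handle [-0.0059 -0.1752  0.1483] phi 0.9159843773429042
plate [ 0.5433 -0.2814  0.078 ] 16.73 [0.0238 0.0912]
plate [ 0.5216 -0.2254  0.078 ] 16.77 [0.0237 0.091 ]
rack z24 rect ((522.43701171875, -225.9017333984375), (119.50985717773438, 190.1221923828125), 16.51553726196289)
scene rib x range [-0.0647 -0.0607 -0.0163  0.0343  0.0489] 289
[ 0  0  0  0  0  4 16  3  0 21  9  0  0 22  7  1  6 20  1  0  4 21  1  0
  8] [-0.1   -0.092 -0.084]
top rib x range [-0.0624 -0.0583 -0.0057  0.0349  0.039 ] 179
[ 0  0  8 10  0  0  8 11  0  0 19  0  0  0 19  0  0  0  0  0  0  4  4  0
  0] [-0.1   -0.092 -0.084]
```

View pics/t9.png

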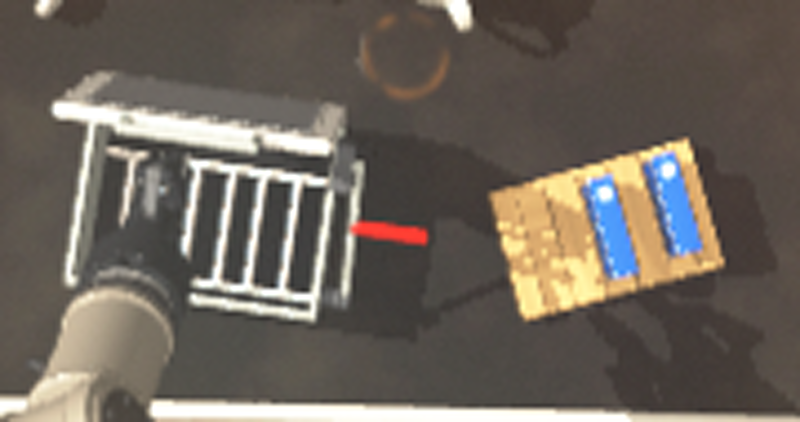

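Run:
```python
from p import *
T=load('top'); S=load('scene')
def px(s,p):
    h=s['z_map'].shape[0]; f=h/2/np.tan(np.radians(s['vfov'])/2); q=R.from_quat(s['attitude']).inv().apply(p-s['xyz']); return s['cx']+f*q[0]/-q[2],s['cy']-f*q[1]/-q[2]
def prof(s,pts):
    g=s['frame'].mean(2).astype(np.float32); m=np.array([px(s,c2w(p)) for p in pts],np.float32); return cv2.remap(g,m[:,0].copy(),m[:,1].copy(),cv2.INTER_LINEAR).ravel().round().astype(int)
xs=np.arange(-.1,.06,.004)
for nm,s,y in(('top',T,-.06),('top',T,0.),('scene',S,.06)): print(nm,y,list(zip((xs*1000).round().astype(int).tolist(),prof(s,[(x,y,.038) for x in xs]).tolist())))
ys=np.arange(-.125,.11,.004)
for nm,s,x in(('top',T,-.03),('top',T,.0),('scene',S,.02)): print(nm,x,list(zip((ys*1000).round().astype(int).tolist(),prof(s,[(x,y,.038) for y in ys]).tolist())))
```

```text
top -0.06 [(-100, 78), (-96, 73), (-92, 84), (-88, 201), (-84, 231), (-80, 151), (-76, 94), (-72, 228), (-68, 237), (-64, 88), (-60, 66), (-56, 66), (-52, 67), (-48, 66), (-44, 66), (-40, 64), (-36, 67), (-32, 67), (-28, 67), (-24, 64), (-20, 65), (-16, 66), (-12, 66), (-8, 65), (-4, 66), (0, 66), (4, 65), (8, 65), (12, 63), (16, 65), (20, 66), (24, 65), (28, 66), (32, 168), (36, 241), (40, 200), (44, 107), (48, 74), (52, 70), (56, 72)]
top 0.0 [(-100, 78), (-96, 73), (-92, 92), (-88, 188), (-84, 228), (-80, 155), (-76, 101), (-72, 200), (-68, 215), (-64, 111), (-60, 67), (-56, 67), (-52, 67), (-48, 68), (-44, 67), (-40, 68), (-36, 68), (-32, 66), (-28, 66), (-24, 68), (-20, 69), (-16, 68), (-12, 68), (-8, 68), (-4, 69), (0, 67), (4, 67), (8, 67), (12, 67), (16, 67), (20, 68), (24, 67), (28, 67), (32, 131), (36, 211), (40, 206), (44, 106), (48, 76), (52, 132), (56, 216)]
scene 0.06 [(-100, 93), (-96, 90), (-92, 106), (-88, 175), (-84, 227), (-80, 171), (-76, 102), (-72, 181), (-68, 211), (-64, 204), (-60, 204), (-56, 205), (-52, 205), (-48, 204), (-44, 204), (-40, 204), (-36, 205), (
[... 1567 characters left out ...]
7)]
scene 0.02 [(-125, 161), (-121, 161), (-117, 161), (-113, 162), (-109, 161), (-105, 162), (-101, 162), (-97, 161), (-93, 160), (-89, 162), (-85, 163), (-81, 163), (-77, 164), (-73, 195), (-69, 220), (-65, 226), (-61, 210), (-57, 206), (-53, 219), (-49, 233), (-45, 227), (-41, 212), (-37, 204), (-33, 194), (-29, 182), (-25, 184), (-21, 189), (-17, 187), (-13, 198), (-9, 203), (-5, 204), (-1, 205), (3, 204), (7, 217), (11, 243), (15, 228), (19, 215), (23, 204), (27, 204), (31, 201), (35, 211), (39, 241), (43, 214), (47, 197), (51, 199), (55, 203), (59, 204), (63, 206), (67, 225), (71, 209), (75, 170), (79, 162), (83, 161), (87, 163), (91, 162), (95, 162), (99, 162), (103, 161), (107, 161)]
```

```bash
sed -i 's/^PA=.*/PA=16.6-90; CA=-6.7-90/' p.py
cat >> p.py <<'E'
def plate(x,y,z,az,a=15,up=0):
    o=oP(az,a); p,_=g([x,y,z],o); return p+[0,0,up],o
E
python3 - <<'E'
from p import *
A=(.5216,-.2254,.064,PA)
plan([(*plate(*A,up=.2),.045,8),(*plate(*A,up=.04),.04),(*plate(*A),.02)])
E
```

```text
[{"slide": [1.1, -0.2, 4], "dr": [7.5, -1, -2.5]}, {"slide": [1.2, 0.3, 3.9], "dr": [7.5, -1, -2.5]}, {"slide": [1.2, 0.9, 3.8], "dr": [7.5, -0.5, -2.5]}, {"slide": [1.2, 1.5, 3.7], "dr": [7.5, -1, -2.5]}, {"slide": [1.2, 2, 3.4], "dr": [7.5, -0.5, -2.5]}]
[{"slide": [1.2, 2.4, 3.1], "dr": [7.5, -1, -2.5]}, {"slide": [1.1, 2.9, 2.7], "dr": [7.5, -0.5, -2.5]}, {"slide": [0.9, 3.2, 2.3], "dr": [7.5, -1, -2.5]}, {"slide": [0.9, 3.6, 1.9], "dr": [7, -0.5, -2]}, {"slide": [3.9, 0, 1], "dr": [0, 0, 0]}]
[{"slide": [3.8, 0, 1.1], "dr": [0, 0, 0]}, {"slide": [3.9, 0, 1], "dr": [0, 0, 0]}, {"slide": [3.8, -0.1, 1.1], "dr": [0, 0, 0]}, {"slide": [1.3, 0, 0.3], "dr": [0, 0, 0]}, {"slide": [1.3, 0, 0.4], "dr": [0, 0, 0]}]
[{"slide": [1.3, 0, 0.3], "dr": [0, 0, 0]}]
end [ 0.5232 -0.2247  0.0591] rows 16
```

>>> jog_arm(steps=[{"slide":[1.1,-0.2,4],"dr":[7.5,-1,-2.5]},{"slide":[1.2,0.3,3.9],"dr":[7.5,-1,-2.5]},{"slide":[1.2,0.9,3.8],"dr":[7.5,-0.5,-2.5]},{"slide":[1.2,1.5,3.7],"dr":[7.5,-1,-2.5]},{"slide":[1.2,2,3.4],"dr":[7.5,-0.5,-2.5]}], jaw=0.5)

```text
time_s: 16.4
tool_pos: [0.524, -0.0675, 0.3016]
tool_rot: [0.76, 0.201, -0.523, 0.33]
force: [-0.3, 1.1, -0.1]
width: 0.0427
```

>>> jog_arm(steps=[{"slide":[1.2,2.4,3.1],"dr":[7.5,-1,-2.5]},{"slide":[1.1,2.9,2.7],"dr":[7.5,-0.5,-2.5]},{"slide":[0.9,3.2,2.3],"dr":[7.5,-1,-2.5]},{"slide":[0.9,3.6,1.9],"dr":[7,-0.5,-2]},{"slide":[0,0,0],"dr":[0,0,0]}])

```text
time_s: 16.9
tool_pos: [0.5213, -0.2328, 0.2557]
tool_rot: [0.785, 0.11, -0.603, 0.085]
force: [-1.2, 0.7, -0.5]
width: 0.0426
```

Run:
```python
from look import *
stat(); look()
A=(.5216,-.2254,.064,PA)
plan([(*plate(*A,up=.04),.04),(*plate(*A),.02)])
```

```text
t 16.9 pos [ 0.5213 -0.2328  0.2557] err mm [ -1.8  -8.2 196.6] rot err [ 0.8  -0.14 -0.06] F [-1.2  0.7 -0.5] w 0.0426 q [ 0.93  0.18 -0.54  1.85 -0.09  0.93 -0.85]
theta 1.293459111285459 106
red handle [nan nan nan] phi nan
rack z24 rect ((521.9187622070312, -225.3234405517578), (119.51091766357422, 188.869873046875), 16.34028434753418)
[{"slide": [3.8, 0, 1], "dr": [0, 0, 0]}, {"slide": [3.8, 0, 1], "dr": [0, 0, 0]}, {"slide": [3.9, 0, 1.1], "dr": [0, 0, 0]}, {"slide": [3.8, -0.1, 1], "dr": [0, 0, 0]}, {"slide": [1.3, 0, 0.4], "dr": [0, 0, 0]}]
[{"slide": [1.3, 0, 0.3], "dr": [0, 0, 0]}, {"slide": [1.3, 0, 0.4], "dr": [0, 0, 0]}]
end [ 0.5225 -0.2249  0.0588] rows 7
  return _methods._mean(a, axis=axis, dtype=dtype,
  ret = um.true_divide(
  ret = ret.dtype.type(ret / rcount)
```

>>> jog_arm(steps=[{"slide":[0,0,0],"dr":[0,0,0]},{"slide":[0,0,0],"dr":[0,0,0]}])

```text
time_s: 17.2
tool_pos: [0.524, -0.2228, 0.2605]
tool_rot: [0.786, 0.115, -0.6, 0.091]
force: [0.9, 0.2, 0.2]
width: 0.0427
```

Run:
```python
from p import *
A=(.5216,-.2254,.064,PA)
plan([(*plate(*A,up=.04),.04),(*plate(*A),.02)]); stat()
```

```text
[{"slide": [3.1, 0, 0.9], "dr": [0, 0, 0]}, {"slide": [3.1, 0, 0.9], "dr": [0, 0, 0]}, {"slide": [3.1, 0, 0.9], "dr": [0, 0, 0]}, {"slide": [3.1, 0, 0.9], "dr": [0, 0, 0]}, {"slide": [3.1, 0.1, 0.8], "dr": [0.5, 0, 0]}]
[{"slide": [1.3, 0, 0.4], "dr": [0, 0, 0]}, {"slide": [1.3, 0, 0.3], "dr": [0, 0, 0]}, {"slide": [1.3, 0, 0.4], "dr": [0, 0, 0]}]
end [ 0.5226 -0.2253  0.0589] rows 8
t 17.2 pos [ 0.524  -0.2228  0.2605] err mm [  1.4   2.5 201.6] rot err [-0.5  0.   0. ] F [0.9 0.2 0.2] w 0.0427 q [ 0.92  0.17 -0.56  1.86 -0.09  0.93 -0.85]
```

>>> jog_arm(steps=[{"slide":[3.1,0,0.9],"dr":[0,0,0]},{"slide":[3.1,0,0.9],"dr":[0,0,0]},{"slide":[3.1,0,0.9],"dr":[0,0,0]},{"slide":[3.1,0,0.9],"dr":[0,0,0]},{"slide":[3.1,0.1,0.8],"dr":[0.5,0,0]}])

```text
time_s: 17.7
tool_pos: [0.5229, -0.2257, 0.0991]
tool_rot: [0.787, 0.112, -0.6, 0.088]
force: [-0.9, -0.5, 0.3]
width: 0.0425
```

>>> jog_arm(steps=[{"slide":[1.3,0,0.4],"dr":[0,0,0]},{"slide":[1.3,0,0.3],"dr":[0,0,0]},{"slide":[1.3,0,0.4],"dr":[0,0,0]},{"slide":[0,0,0],"dr":[0,0,0]},{"slide":[0,0,0],"dr":[0,0,0]}])

```text
time_s: 18.2
tool_pos: [0.5228, -0.2273, 0.0596]
tool_rot: [0.787, 0.111, -0.6, 0.087]
force: [0.6, -0.1, 0.2]
width: 0.0427
```

>>> jog_arm(steps=[{"slide":[0,0,0],"dr":[0,0,0]},{"slide":[0,0,0],"dr":[0,0,0]},{"slide":[0,0,0],"dr":[0,0,0]},{"slide":[0,0,0],"dr":[0,0,0]},{"slide":[0,0,0],"dr":[0,0,0]}], jaw=0, grip_force=40)

```text
time_s: 18.7
tool_pos: [0.5231, -0.2277, 0.0601]
tool_rot: [0.787, 0.111, -0.6, 0.087]
force: [-1.1, 0.2, 5.8]
width: 0.0215
```

Run:
```python
from p import *
stat(); p,o=cur(True); print(plate(.5216,-.2254,.064,PA)[0]-p, np.degrees((o.inv()*oP(PA,15)).as_rotvec()))
w=c2w([-.0165,.0607,0])
T=plate(w[0],w[1],.066,CA)
plan([(p+[0,0,.22],oP(PA,15),.04),(T[0]+[0,0,.22],T[1],.045,8)])
```

```text
t 18.7 pos [ 0.5231 -0.2277  0.0601] err mm [ 0.5 -2.4  1.2] rot err [0.16 0.08 0.14] F [-1.1  0.2  5.8] w 0.0215 q [ 0.83  0.43 -0.48  2.05  0.06  0.5  -0.93]
[-0.00023723  0.00262124 -0.00088672] [-0.30689444 -0.32774641 -0.35389564]
[{"slide": [-3.5, 0, -1], "dr": [0, 0, 0]}, {"slide": [-3.5, 0, -1], "dr": [0, 0, 0]}, {"slide": [-3.6, 0, -1], "dr": [0, 0, 0]}, {"slide": [-3.5, 0, -0.9], "dr": [0, 0, 0]}, {"slide": [-3.6, 0.1, -1], "dr": [0, 0, 0]}]
[{"slide": [-3.5, 0, -0.9], "dr": [-0.5, -0.5, -0.5]}, {"slide": [0.3, -4.1, -1.2], "dr": [2.5, 0, 0.5]}, {"slide": [0.3, -4.1, -1], "dr": [2, 0, 0.5]}, {"slide": [0.2, -4.1, -0.9], "dr": [2.5, 0, 0.5]}, {"slide": [0.2, -4.2, -0.7], "dr": [2, 0, 0.5]}]
[{"slide": [0.2, -4.2, -0.5], "dr": [2.5, 0, 0.5]}, {"slide": [0.1, -4.2, -0.4], "dr": [2, 0, 0.5]}, {"slide": [0.1, -4.3, -0.2], "dr": [2.5, 0, 1]}, {"slide": [0, -4.2, 0], "dr": [2, 0, 0.5]}, {"slide": [0, -4.3, 0.1], "dr": [2.5, 0, 1]}]
[{"slide": [-0.1, -4.2, 0.3], "dr": [2, 0.5, 0.5]}]
end [0.5236 0.1968 0.2813] rows 16
```

Run:
```python
from p import *
p,o=cur(True)
w=c2w([-.0165,.0607,0]); f=CR.apply([-.04,0,0])
T=plate(w[0],w[1],.066,CA)
plan([(p+[0,0,.22],oP(PA,15),.04),(T[0]+f+[0,0,.22],T[1],.045,8),(T[0]+[0,0,.1],T[1],.04,8)])
```

```text
[{"slide": [-3.5, 0, -1], "dr": [0, 0, 0]}, {"slide": [-3.5, 0, -1], "dr": [0, 0, 0]}, {"slide": [-3.6, 0, -1], "dr": [0, 0, 0]}, {"slide": [-3.5, 0, -0.9], "dr": [0, 0, 0]}, {"slide": [-3.6, 0.1, -1], "dr": [0, 0, 0]}]
[{"slide": [-3.5, 0, -0.9], "dr": [-0.5, -0.5, -0.5]}, {"slide": [0.2, -4.2, -0.8], "dr": [2.5, 0, 0.5]}, {"slide": [0.2, -4.3, -0.7], "dr": [2, 0, 0.5]}, {"slide": [0.1, -4.3, -0.5], "dr": [2.5, 0, 0.5]}, {"slide": [0.1, -4.3, -0.3], "dr": [2, 0, 0.5]}]
[{"slide": [0.1, -4.3, -0.2], "dr": [2.5, 0, 0.5]}, {"slide": [0, -4.3, 0], "dr": [2, 0, 0.5]}, {"slide": [0, -4.3, 0.2], "dr": [2.5, 0, 1]}, {"slide": [-0.1, -4.3, 0.3], "dr": [2, 0, 0.5]}, {"slide": [-0.1, -4.3, 0.5], "dr": [2.5, 0, 1]}]
[{"slide": [-0.2, -4.2, 0.7], "dr": [2, 0.5, 0.5]}, {"slide": [3.2, 0, -0.2], "dr": [0, 0, 0]}, {"slide": [3.2, 0, -0.2], "dr": [0, 0, 0]}, {"slide": [3.1, 0, -0.2], "dr": [0, 0, 0]}, {"slide": [3.2, 0, -0.1], "dr": [0, 0, 0]}]
end [0.524  0.1971 0.1608] rows 20
```

>>> jog_arm(steps=[{"slide":[-3.5,0,-1],"dr":[0,0,0]},{"slide":[-3.5,0,-1],"dr":[0,0,0]},{"slide":[-3.6,0,-1],"dr":[0,0,0]},{"slide":[-3.5,0,-0.9],"dr":[0,0,0]},{"slide":[-3.6,0.1,-1],"dr":[0,0,0]}])

```text
time_s: 19.2
tool_pos: [0.5218, -0.2269, 0.2431]
tool_rot: [0.786, 0.112, -0.602, 0.087]
force: [0.3, -0.8, -2.5]
width: 0.0213
```

>>> jog_arm(steps=[{"slide":[-3.5,0,-0.9],"dr":[-0.5,-0.5,-0.5]},{"slide":[0.2,-4.2,-0.8],"dr":[2.5,0,0.5]},{"slide":[0.2,-4.3,-0.7],"dr":[2,0,0.5]},{"slide":[0.1,-4.3,-0.5],"dr":[2.5,0,0.5]},{"slide":[0.1,-4.3,-0.3],"dr":[2,0,0.5]}])

```text
time_s: 19.7
tool_pos: [0.5051, -0.0538, 0.2791]
tool_rot: [0.789, 0.055, -0.61, 0.036]
force: [0.2, -0.1, -1.5]
width: 0.0215
```

>>> jog_arm(steps=[{"slide":[0.1,-4.3,-0.2],"dr":[2.5,0,0.5]},{"slide":[0,-4.3,0],"dr":[2,0,0.5]},{"slide":[0,-4.3,0.2],"dr":[2.5,0,1]},{"slide":[-0.1,-4.3,0.3],"dr":[2,0,0.5]},{"slide":[-0.1,-4.3,0.5],"dr":[2.5,0,1]}])

```text
time_s: 20.2
tool_pos: [0.4865, 0.1602, 0.2804]
tool_rot: [0.791, -0.032, -0.611, -0.024]
force: [0.1, -0.2, -2.7]
width: 0.0216
```

>>> jog_arm(steps=[{"slide":[-0.2,-4.2,0.7],"dr":[2,0.5,0.5]},{"slide":[0,0,0],"dr":[0,0,0]},{"slide":[0,0,0],"dr":[0,0,0]},{"slide":[0,0,0],"dr":[0,0,0]}])

```text
time_s: 20.6
tool_pos: [0.4835, 0.1999, 0.2802]
tool_rot: [0.792, -0.045, -0.608, -0.035]
force: [-0.0, -0.6, -1.3]
width: 0.0212
```

Run:
```python
from p import *
stat()
w=c2w([-.0165,.0607,0]); T=plate(w[0],w[1],.066,CA)
plan([(T[0]+[0,0,.1],T[1],.035,8),(T[0]+[0,0,.04],T[1],.02,8)])
S=snap('scene'); cv2.imwrite('pics/s10.png',cv2.resize(S['frame'][110:260,170:370],(800,600),interpolation=cv2.INTER_CUBIC)[:,:,::-1])
```

```text
t 20.6 pos [0.4835 0.1999 0.2802] err mm [-40.5   2.9 119.4] rot err [ 0.08 -0.18  0.07] F [-0.  -0.6 -1.3] w 0.0212 q [ 0.43  0.07 -1.05  1.93  0.28  0.99 -2.42]
[{"slide": [3.1, 0, -0.2], "dr": [0, 0, 0]}, {"slide": [3.1, -0.1, -0.2], "dr": [0, 0, 0]}, {"slide": [3.2, 0, -0.2], "dr": [0, 0, 0]}, {"slide": [3.1, -0.1, -0.2], "dr": [0, 0, 0]}, {"slide": [1.5, 0, 0.4], "dr": [0, 0, 0]}]
[{"slide": [1.4, 0, 0.4], "dr": [0, 0, 0]}, {"slide": [1.5, 0, 0.4], "dr": [0, 0, 0]}, {"slide": [1.4, 0, 0.3], "dr": [0, 0, 0]}]
end [0.524  0.1972 0.1016] rows 8
```

View pics/s10.png

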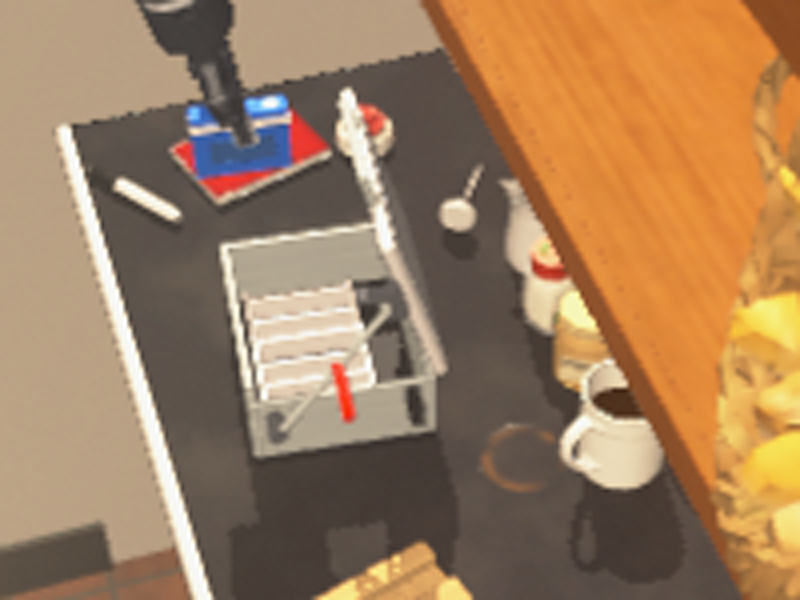

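>>> jog_arm(steps=[{"slide":[3.1,0,-0.2],"dr":[0,0,0]},{"slide":[3.1,-0.1,-0.2],"dr":[0,0,0]},{"slide":[3.2,0,-0.2],"dr":[0,0,0]},{"slide":[3.1,-0.1,-0.2],"dr":[0,0,0]},{"slide":[1.5,0,0.4],"dr":[0,0,0]}])

```text
time_s: 21.15
tool_pos: [0.5243, 0.1959, 0.1437]
tool_rot: [0.791, -0.047, -0.609, -0.035]
force: [-0.2, -0.5, -1.5]
width: 0.0218
```

>>> jog_arm(steps=[{"slide":[1.4,0,0.4],"dr":[0,0,0]},{"slide":[1.5,0,0.4],"dr":[0,0,0]},{"slide":[1.4,0,0.3],"dr":[0,0,0]},{"slide":[0,0,0],"dr":[0,0,0]},{"slide":[0,0,0],"dr":[0,0,0]}])

```text
time_s: 21.65
tool_pos: [0.5249, 0.1981, 0.1025]
tool_rot: [0.792, -0.045, -0.607, -0.035]
force: [-0.4, 0.3, -2.1]
width: 0.0217
```

Run:
```python
from p import *
stat()
w=c2w([-.0165,.0607,0]); T=plate(w[0],w[1],.066,CA); p,o=cur(True); print((T[0]+[0,0,.04]-p)*1000)
plan([(T[0],T[1],.01,8)],sl=2)
t=snap('top'); cv2.imwrite('pics/t11.png',cv2.resize(t['frame'][185:265,190:290],(750,600),interpolation=cv2.INTER_CUBIC)[:,:,::-1])
```

```text
t 21.65 pos [0.5249 0.1981 0.1025] err mm [0.9 0.8 0.9] rot err [ 0.03  0.07 -0.06] F [-0.4  0.3 -2.1] w 0.0217 q [ 0.2   0.41 -0.87  2.05  0.75  0.75 -2.83]
[-0.96260959 -0.99843212 -1.31704802]
[{"slide": [0.79, 0.02, 0.23], "dr": [0, 0, 0]}, {"slide": [0.79, 0.02, 0.23], "dr": [0, 0, 0]}, {"slide": [0.8, 0.02, 0.23], "dr": [0, 0, 0]}, {"slide": [0.79, 0.03, 0.23], "dr": [0, 0, 0]}, {"slide": [0.8, 0.02, 0.24], "dr": [0, 0, 0]}]
end [0.524  0.1971 0.0611] rows 5
```

>>> jog_arm(steps=[{"slide":[0.8,0,0.2],"dr":[0,0,0]},{"slide":[0.8,0.1,0.2],"dr":[0,0,0]},{"slide":[0,0,0],"dr":[0,0,0]}])

```text
time_s: 22.0
tool_pos: [0.524, 0.1973, 0.0848]
tool_rot: [0.792, -0.045, -0.608, -0.034]
force: [-0.1, -0.4, -2.6]
width: 0.0216
```

Run:
```python
from p import *
stat()
w=c2w([-.0165,.0607,0]); T=plate(w[0],w[1],.066,CA); p,o=cur(True); print((T[0]-p)*1000)
plan([(T[0],T[1],.01,8)],sl=2)
```

```text
t 22.0 pos [0.524  0.1973 0.0848] err mm [ 0.   0.2 23.6] rot err [-0.1  -0.09  0.04] F [-0.1 -0.4 -2.6] w 0.0216 q [ 0.17  0.43 -0.84  2.07  0.79  0.72 -2.86]
[ 1.11576658e-02 -2.83282512e-01 -2.36005080e+01]
[{"slide": [0.76, 0.01, 0.2], "dr": [0, 0, 0]}, {"slide": [0.76, 0.01, 0.2], "dr": [0, 0, 0]}, {"slide": [0.76, 0.01, 0.21], "dr": [0, 0, 0]}]
end [0.5239 0.197  0.0612] rows 3
```

View pics/t11.png

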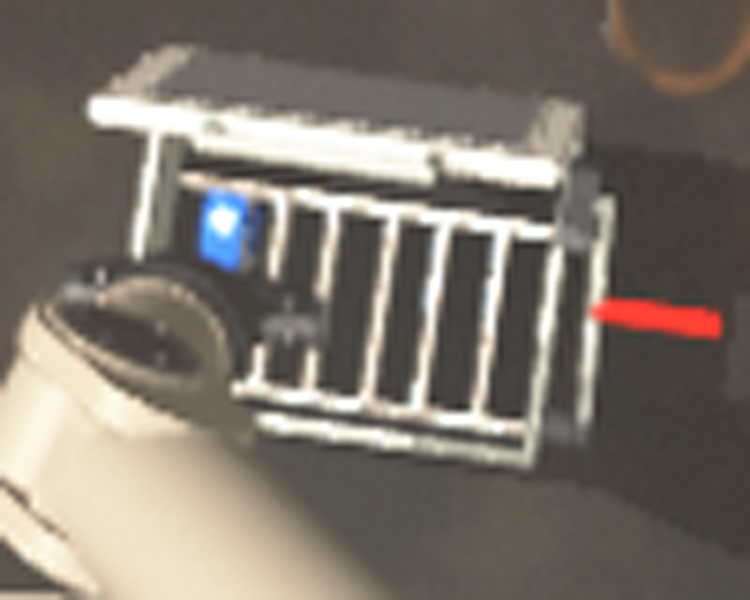

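>>> jog_arm(steps=[{"slide":[0.8,0,0.2],"dr":[0,0,0]},{"slide":[0.8,0,0.2],"dr":[0,0,0]},{"slide":[0.4,0,0.1],"dr":[0,0,0]},{"slide":[0,0,0],"dr":[0,0,0]}])

```text
time_s: 22.4
tool_pos: [0.5244, 0.1982, 0.0644]
tool_rot: [0.792, -0.044, -0.608, -0.034]
force: [0.0, -0.8, -3.0]
width: 0.0212
```

Run:
```python
from p import *
stat()
w=c2w([-.0165,.0607,0]); T=plate(w[0],w[1],.066,CA); p,o=cur(True); print((T[0]-p)*1000)
```

```text
t 22.4 pos [0.5244 0.1982 0.0644] err mm [0.4 1.1 3.2] rot err [-0.04  0.01 -0.05] F [ 0.  -0.8 -3. ] w 0.0212 q [ 0.12  0.45 -0.77  2.08  0.82  0.68 -2.9 ]
[-0.39229153 -1.11204509 -3.21360588]
```

>>> jog_arm(steps=[{"slide":[0.2,0.1,0.1],"dr":[0,0,0]},{"slide":[0,0,0],"dr":[0,0,0]},{"slide":[0,0,0],"dr":[0,0,0]}])

```text
time_s: 22.7
tool_pos: [0.5247, 0.1979, 0.0635]
tool_rot: [0.793, -0.044, -0.607, -0.035]
force: [-0.2, 0.2, -2.8]
width: 0.0215
```

>>> jog_arm(steps=[{"slide":[0,0,0],"dr":[0,0,0]},{"slide":[0,0,0],"dr":[0,0,0]},{"slide":[0,0,0],"dr":[0,0,0]}], jaw=0.45)

```text
time_s: 23.0
tool_pos: [0.525, 0.1977, 0.0637]
tool_rot: [0.793, -0.044, -0.607, -0.035]
force: [-0.1, -0.7, -0.7]
width: 0.0382
```

>>> jog_arm(steps=[{"slide":[-2,0,-0.4],"dr":[0,0,0]},{"slide":[-3,0,-0.8],"dr":[0,0,0]},{"slide":[-4,0,-1.2],"dr":[0,0,0]},{"slide":[-4,0,-1.2],"dr":[0,0,0]},{"slide":[-4,0,-1.5],"dr":[0,0,0]}])

```text
time_s: 23.5
tool_pos: [0.5289, 0.1968, 0.2422]
tool_rot: [0.793, -0.044, -0.607, -0.034]
force: [1.0, -0.1, -0.1]
width: 0.0386
```

>>> jog_arm(steps=[{"slide":[-2,0,-1],"dr":[0,0,0]},{"slide":[0,0,0],"dr":[0,0,0]},{"slide":[0,0,0],"dr":[0,0,0]}])

```text
time_s: 23.8
tool_pos: [0.5337, 0.1959, 0.2625]
tool_rot: [0.793, -0.045, -0.607, -0.035]
force: [-0.3, -0.4, -1.2]
width: 0.0386
```

Run:
```python
from look import *
stat(); s,t=look()
for nm,S in(('top',t),('scene',s)):
    P=cloud(S); c=(P-CO)@CR.as_matrix(); f=S['frame'].astype(int)
    k=(abs(c[...,0])<.08)&(abs(c[...,1])<.1)&(c[...,2]>.06)&(c[...,2]<.095)&(f[...,2]>f[...,0]+40); q=c[k]; print(nm,'plate in chest',len(q),np.percentile(q,[2,50,98],axis=0).round(4).tolist() if len(q) else '')
```

```text
t 23.8 pos [0.5337 0.1959 0.2625] err mm [  9.8  -1.2 201.3] rot err [ 0.01  0.12 -0.07] F [-0.3 -0.4 -1.2] w 0.0386 q [ 0.35  0.2  -0.97  1.87  0.4   0.99 -2.47]
theta 1.2577221762697561 143
red handle [-0.0063 -0.176   0.1497] phi 0.9272909915881324
plate [ 0.5433 -0.2818  0.078 ] 16.01 [0.0233 0.0918]
rack z24 rect ((522.4765014648438, -226.07762145996094), (119.61270904541016, 190.35560607910156), 16.501628875732422)
top plate in chest 63 [[-0.0597, 0.0499, 0.0708], [-0.0394, 0.058, 0.0795], [0.0277, 0.0713, 0.0887]]
scene plate in chest 104 [[-0.0617, 0.0426, 0.0608], [-0.0201, 0.0545, 0.0754], [0.0251, 0.0695, 0.0815]]
```

Run:
```python
from p import *
p,o=cur(True); f=CR.apply([-.05,0,0])
B=(.5433,-.2817,.064,PA); P=plate(*B)
plan([(p+f+[0,0,.03],o,.04),(P[0]+[0,0,.2],P[1],.045,8)])
```

```text
[{"slide": [-2.1, 0, 2], "dr": [0, 0, 0]}, {"slide": [-2.1, 0, 2.1], "dr": [0, 0, 0]}, {"slide": [0.5, 4.3, -0.9], "dr": [-2, 0, -0.5]}, {"slide": [0.5, 4.3, -0.8], "dr": [-2, 0, -0.5]}, {"slide": [0.5, 4.4, -0.6], "dr": [-2, 0, -0.5]}]
[{"slide": [0.4, 4.4, -0.5], "dr": [-2, 0, -0.5]}, {"slide": [0.4, 4.4, -0.3], "dr": [-2, 0, -0.5]}, {"slide": [0.4, 4.4, -0.2], "dr": [-2, 0, -0.5]}, {"slide": [0.3, 4.4, 0], "dr": [-2, 0, -0.5]}, {"slide": [0.3, 4.4, 0.1], "dr": [-2, 0, -0.5]}]
[{"slide": [0.3, 4.4, 0.3], "dr": [-2, 0, -0.5]}, {"slide": [0.2, 4.4, 0.4], "dr": [-2, 0, -0.5]}, {"slide": [0.1, 4.5, 0.6], "dr": [-2.5, 0, -1]}]
end [ 0.5442 -0.2818  0.2595] rows 13
```

>>> jog_arm(steps=[{"slide":[-2.1,0,2],"dr":[0,0,0]},{"slide":[-2.1,0,2.1],"dr":[0,0,0]},{"slide":[0.5,4.3,-0.9],"dr":[-2,0,-0.5]},{"slide":[0.5,4.3,-0.8],"dr":[-2,0,-0.5]},{"slide":[0.5,4.4,-0.6],"dr":[-2,0,-0.5]}], jaw=0.5)

```text
time_s: 24.4
tool_pos: [0.4988, 0.0688, 0.2827]
tool_rot: [0.794, -0.001, -0.609, 0.0]
force: [1.4, -0.4, -0.5]
width: 0.0428
```

>>> jog_arm(steps=[{"slide":[0.4,4.4,-0.5],"dr":[-2,0,-0.5]},{"slide":[0.4,4.4,-0.3],"dr":[-2,0,-0.5]},{"slide":[0.4,4.4,-0.2],"dr":[-2,0,-0.5]},{"slide":[0.3,4.4,0],"dr":[-2,0,-0.5]},{"slide":[0.3,4.4,0.1],"dr":[-2,0,-0.5]}])

```text
time_s: 24.9
tool_pos: [0.5268, -0.1502, 0.2673]
tool_rot: [0.79, 0.069, -0.607, 0.055]
force: [1.2, -0.6, 0.1]
width: 0.0425
```

>>> jog_arm(steps=[{"slide":[0.3,4.4,0.3],"dr":[-2,0,-0.5]},{"slide":[0.2,4.4,0.4],"dr":[-2,0,-0.5]},{"slide":[0.1,4.5,0.6],"dr":[-2.5,0,-1]},{"slide":[0,0,0],"dr":[0,0,0]},{"slide":[0,0,0],"dr":[0,0,0]}])

```text
time_s: 25.4
tool_pos: [0.5441, -0.2819, 0.2582]
tool_rot: [0.784, 0.116, -0.603, 0.087]
force: [0.3, 0.2, -0.4]
width: 0.0427
```

```bash
python3 - <<'E' 2>/dev/null
from look import *
stat(); look()
S=load('scene'); P=cloud(S); f=S['frame'].astype(int)
k=(P[...,0]>.4)&(P[...,0]<.7)&(P[...,1]>-.4)&(P[...,1]<-.12)&(P[...,2]>.03)&(P[...,2]<.09)&(f[...,2]>f[...,0]+40); q=P[k]; print('B scene',len(q),np.median(q,0),q.min(0),q.max(0))
B=(.5433,-.2817,.064,PA); P=plate(*B)
plan([(P[0]+[0,0,.04],P[1],.04),(P[0],P[1],.015)])
E
```

```text
t 25.4 pos [ 0.5441 -0.2819  0.2582] err mm [-0.1 -0.1 -1.4] rot err [ 0.21  0.04 -0.2 ] F [ 0.3  0.2 -0.4] w 0.0427 q [ 0.96  0.26 -0.54  1.75 -0.05  0.98 -0.81]
theta 1.2761947750899305 23
red handle [-0.0062 -0.1754  0.148 ] phi 0.9162309454614499
rack z24 rect ((522.5004272460938, -225.95071411132812), (119.8291015625, 190.01014709472656), 16.537803649902344)
B scene 250 [ 0.53726339 -0.29156726  0.07300713] [ 0.49672787 -0.30891329  0.03037991] [ 0.58577728 -0.26507038  0.08306471]
[{"slide": [3.1, 0, 0.8], "dr": [0, 0, 0]}, {"slide": [3.1, 0.1, 0.9], "dr": [0, 0, 0]}, {"slide": [3.1, 0, 0.8], "dr": [0, 0, 0]}, {"slide": [3.1, 0.1, 0.9], "dr": [0, 0, 0]}, {"slide": [3.1, 0, 0.8], "dr": [0.5, 0, 0]}]
[{"slide": [1.3, 0, 0.4], "dr": [0, 0, 0]}, {"slide": [1.3, 0, 0.3], "dr": [0, 0, 0]}, {"slide": [1.2, 0.1, 0.4], "dr": [0, 0, 0]}]
end [ 0.5444 -0.2818  0.0594] rows 8
```

>>> jog_arm(steps=[{"slide":[3.1,0,0.8],"dr":[0,0,0]},{"slide":[3.1,0.1,0.9],"dr":[0,0,0]},{"slide":[3.1,0,0.8],"dr":[0,0,0]},{"slide":[3.1,0.1,0.9],"dr":[0,0,0]},{"slide":[3.1,0,0.8],"dr":[0.5,0,0]}])

```text
time_s: 26.0
tool_pos: [0.5455, -0.2809, 0.0993]
tool_rot: [0.785, 0.115, -0.602, 0.086]
force: [0.9, -1.1, -0.2]
width: 0.0428
```

>>> jog_arm(steps=[{"slide":[1.3,0,0.4],"dr":[0,0,0]},{"slide":[1.3,0,0.3],"dr":[0,0,0]},{"slide":[1.2,0,0.4],"dr":[0,0,0]},{"slide":[0,0,0],"dr":[0,0,0]},{"slide":[0,0,0],"dr":[0,0,0]}])

```text
time_s: 26.5
tool_pos: [0.5452, -0.2835, 0.0612]
tool_rot: [0.786, 0.113, -0.602, 0.086]
force: [0.5, 0.4, 0.7]
width: 0.0428
```

>>> jog_arm(steps=[{"slide":[0,0,0],"dr":[0,0,0]},{"slide":[0,0,0],"dr":[0,0,0]},{"slide":[0,0,0],"dr":[0,0,0]},{"slide":[0,0,0],"dr":[0,0,0]},{"slide":[0,0,0],"dr":[0,0,0]}], jaw=0, grip_force=40)

```text
time_s: 27.0
tool_pos: [0.5454, -0.2838, 0.0616]
tool_rot: [0.786, 0.113, -0.602, 0.086]
force: [-2.6, 0.3, 5.1]
width: 0.0216
```

Run:
```python
from p import *
stat(); p,o=cur(True); print(plate(.5433,-.2817,.064,PA)[0]-p)
w=c2w([-.0165,.0007,0]); f=CR.apply([-.04,0,0])
T=plate(w[0],w[1],.066,CA)
plan([(p+[0,0,.22],oP(PA,15),.04),(T[0]+f+[0,0,.22],T[1],.045,8)])
```

```text
t 27.0 pos [ 0.5454 -0.2838  0.0616] err mm [ 1.  -2.   2.3] rot err [0.06 0.14 0.25] F [-2.6  0.3  5.1] w 0.0216 q [ 0.89  0.5  -0.48  1.93  0.07  0.58 -0.86]
[-0.00088728  0.00248227 -0.00247357]
[{"slide": [-3.5, 0, -1], "dr": [0, 0, 0]}, {"slide": [-3.5, 0, -0.9], "dr": [0, 0, 0]}, {"slide": [-3.6, 0, -1], "dr": [0, 0, 0]}, {"slide": [-3.5, 0, -0.9], "dr": [0, 0, 0]}, {"slide": [-3.6, 0, -1], "dr": [0, 0, 0]}]
[{"slide": [-3.5, 0, -0.9], "dr": [-0.5, 0, 0]}, {"slide": [0.1, -4.3, -0.6], "dr": [2.5, 0, 0.5]}, {"slide": [0.1, -4.3, -0.4], "dr": [2, 0, 0.5]}, {"slide": [0.1, -4.3, -0.2], "dr": [2.5, 0, 0.5]}, {"slide": [0, -4.3, 0], "dr": [2, 0, 0.5]}]
[{"slide": [0, -4.3, 0.1], "dr": [2.5, 0, 0.5]}, {"slide": [0, -4.3, 0.3], "dr": [2, 0, 0.5]}, {"slide": [-0.1, -4.3, 0.4], "dr": [2.5, 0, 1]}, {"slide": [-0.1, -4.3, 0.7], "dr": [2, 0, 0.5]}, {"slide": [-0.2, -4.2, 0.8], "dr": [2.5, 0, 1]}]
[{"slide": [-0.3, -4.2, 0.9], "dr": [2, 0, 0.5]}]
end [0.4775 0.142  0.2816] rows 16
```

>>> jog_arm(steps=[{"slide":[-3.5,0,-1],"dr":[0,0,0]},{"slide":[-3.5,0,-0.9],"dr":[0,0,0]},{"slide":[-3.6,0,-1],"dr":[0,0,0]},{"slide":[-3.5,0,-0.9],"dr":[0,0,0]},{"slide":[-3.6,0,-1],"dr":[0,0,0]}])

```text
time_s: 27.5
tool_pos: [0.544, -0.2834, 0.2443]
tool_rot: [0.785, 0.114, -0.603, 0.085]
force: [0.6, -1.3, -1.8]
width: 0.0211
```

>>> jog_arm(steps=[{"slide":[-3.5,0,-0.9],"dr":[-0.5,0,0]},{"slide":[0.1,-4.3,-0.6],"dr":[2.5,0,0.5]},{"slide":[0.1,-4.3,-0.4],"dr":[2,0,0.5]},{"slide":[0.1,-4.3,-0.2],"dr":[2.5,0,0.5]},{"slide":[0,-4.3,0],"dr":[2,0,0.5]}])

```text
time_s: 28.0
tool_pos: [0.5159, -0.1117, 0.2799]
tool_rot: [0.791, 0.054, -0.608, 0.037]
force: [1.6, -0.4, -1.6]
width: 0.0216
```

>>> jog_arm(steps=[{"slide":[0,-4.3,0.1],"dr":[2.5,0,0.5]},{"slide":[0,-4.3,0.3],"dr":[2,0,0.5]},{"slide":[-0.1,-4.3,0.4],"dr":[2.5,0,1]},{"slide":[-0.1,-4.3,0.7],"dr":[2,0,0.5]},{"slide":[-0.2,-4.2,0.8],"dr":[2.5,0,1]}])

```text
time_s: 28.5
tool_pos: [0.4817, 0.1007, 0.2797]
tool_rot: [0.792, -0.032, -0.609, -0.024]
force: [-0.2, 0.3, -2.1]
width: 0.0217
```

>>> jog_arm(steps=[{"slide":[-0.3,-4.2,0.9],"dr":[2,0,0.5]},{"slide":[0,0,0],"dr":[0,0,0]},{"slide":[0,0,0],"dr":[0,0,0]},{"slide":[0,0,0],"dr":[0,0,0]}])

```text
time_s: 28.9
tool_pos: [0.4767, 0.1405, 0.2803]
tool_rot: [0.791, -0.045, -0.609, -0.035]
force: [0.6, -0.3, -2.1]
width: 0.0214
```

Run:
```python
from p import *
stat()
w=c2w([-.0165,.0007,0]); T=plate(w[0],w[1],.066,CA)
plan([(T[0]+[0,0,.1],T[1],.035,8),(T[0]+[0,0,.03],T[1],.02,8)])
```

```text
t 28.9 pos [0.4767 0.1405 0.2803] err mm [-0.8 -1.5 -1.3] rot err [ 0.1  -0.19  0.04] F [ 0.6 -0.3 -2.1] w 0.0214 q [ 0.55 -0.03 -0.98  1.99  0.14  0.95 -2.19]
[{"slide": [3.1, 0, -0.2], "dr": [0, 0, 0]}, {"slide": [3.1, -0.1, -0.2], "dr": [0, 0, 0]}, {"slide": [3.2, 0, -0.2], "dr": [0, 0, 0]}, {"slide": [3.1, -0.1, -0.2], "dr": [0, 0, 0]}, {"slide": [1.7, 0, 0.4], "dr": [0, 0, 0]}]
[{"slide": [1.7, 0, 0.4], "dr": [0, 0, 0]}, {"slide": [1.7, 0, 0.5], "dr": [0, 0, 0]}, {"slide": [1.7, 0, 0.4], "dr": [0, 0, 0]}]
end [0.5174 0.1378 0.0914] rows 8
```

>>> jog_arm(steps=[{"slide":[3.1,0,-0.2],"dr":[0,0,0]},{"slide":[3.1,-0.1,-0.2],"dr":[0,0,0]},{"slide":[3.2,0,-0.2],"dr":[0,0,0]},{"slide":[3.1,-0.1,-0.2],"dr":[0,0,0]},{"slide":[1.7,0,0.4],"dr":[0,0,0]}])

```text
time_s: 29.4
tool_pos: [0.5175, 0.1366, 0.1416]
tool_rot: [0.79, -0.046, -0.61, -0.036]
force: [-0.3, 0.5, -1.4]
width: 0.0214
```

>>> jog_arm(steps=[{"slide":[1.7,0,0.4],"dr":[0,0,0]},{"slide":[1.7,0,0.5],"dr":[0,0,0]},{"slide":[0,0,0],"dr":[0,0,0]},{"slide":[0,0,0],"dr":[0,0,0]}])

```text
time_s: 29.8
tool_pos: [0.5177, 0.1384, 0.1094]
tool_rot: [0.791, -0.045, -0.609, -0.035]
force: [0.7, 0.7, -1.5]
width: 0.0212
```

Run:
```python
from p import *
stat()
w=c2w([-.0165,.0007,0]); T=plate(w[0],w[1],.067,CA);p,o=cur(True); print((T[0]-p)*1000)
plan([(T[0],T[1],.01,8)],sl=2)
```

```text
t 29.8 pos [0.5177 0.1384 0.1094] err mm [ 0.3  0.6 18. ] rot err [ 0.02  0.03 -0.03] F [ 0.7  0.7 -1.5] w 0.0212 q [ 0.34  0.34 -0.88  2.11  0.67  0.69 -2.67]
[ -0.70068002  -0.89533762 -47.25323179]
[{"slide": [0.91, 0.02, 0.25], "dr": [0, 0, 0]}, {"slide": [0.91, 0.02, 0.25], "dr": [0, 0, 0]}, {"slide": [0.91, 0.02, 0.26], "dr": [0, 0, 0]}, {"slide": [0.91, 0.02, 0.25], "dr": [0, 0, 0]}, {"slide": [0.91, 0.02, 0.26], "dr": [0, 0, 0]}]
end [0.517  0.1374 0.0622] rows 5
```

>>> jog_arm(steps=[{"slide":[0.9,0,0.25],"dr":[0,0,0]},{"slide":[0.9,0.05,0.25],"dr":[0,0,0]},{"slide":[0.9,0,0.25],"dr":[0,0,0]},{"slide":[0.9,0.05,0.25],"dr":[0,0,0]},{"slide":[0,0,0],"dr":[0,0,0]}])

```text
time_s: 30.3
tool_pos: [0.5158, 0.1383, 0.0706]
tool_rot: [0.791, -0.045, -0.61, -0.034]
force: [-1.1, 0.2, -2.2]
width: 0.0216
```

>>> jog_arm(steps=[{"slide":[0.7,0,0.2],"dr":[0,0,0]},{"slide":[0,0,0],"dr":[0,0,0]},{"slide":[0,0,0],"dr":[0,0,0]}])

```text
time_s: 30.6
tool_pos: [0.5167, 0.1387, 0.0648]
tool_rot: [0.791, -0.045, -0.609, -0.034]
force: [-0.8, -0.5, -2.5]
width: 0.0213
```

Run:
```python
from p import *
stat()
```

```text
t 30.6 pos [0.5167 0.1387 0.0648] err mm [-0.3  1.2  2.6] rot err [-0.11  0.02 -0.03] F [-0.8 -0.5 -2.5] w 0.0213 q [ 0.26  0.41 -0.8   2.14  0.8   0.63 -2.79]
```

>>> jog_arm(steps=[{"slide":[0,0,0],"dr":[0,0,0]},{"slide":[0,0,0],"dr":[0,0,0]},{"slide":[0,0,0],"dr":[0,0,0]}], jaw=0.45)

```text
time_s: 30.9
tool_pos: [0.5175, 0.1394, 0.0657]
tool_rot: [0.792, -0.044, -0.608, -0.035]
force: [0.5, -0.0, -0.9]
width: 0.0382
```

>>> jog_arm(steps=[{"slide":[-2,0,-0.5],"dr":[0,0,0]},{"slide":[-3,0,-0.8],"dr":[0,0,0]},{"slide":[-4,0,-0.8],"dr":[0,0,0]},{"slide":[-4,0,-0.7],"dr":[0,0,0]},{"slide":[-4,0,0],"dr":[0,0,0]}])

```text
time_s: 31.4
tool_pos: [0.5008, 0.1409, 0.2386]
tool_rot: [0.792, -0.044, -0.608, -0.035]
force: [0.8, -0.3, 0.7]
width: 0.0385
```

>>> jog_arm(steps=[{"slide":[-3,0,0],"dr":[0,0,0]},{"slide":[-2,0,0],"dr":[0,0,0]},{"slide":[0,0,0],"dr":[0,0,0]},{"slide":[0,0,0],"dr":[0,0,0]},{"slide":[0,0,0],"dr":[0,0,0]}])

```text
time_s: 31.9
tool_pos: [0.4869, 0.1416, 0.2837]
tool_rot: [0.791, -0.044, -0.609, -0.034]
force: [0.2, -0.5, -0.8]
width: 0.0384
```

```bash
python3 - <<'E' 2>/dev/null
from look import *
stat(); s,t=look()
for nm,S in(('top',t),('scene',s)):
    P=cloud(S); c=(P-CO)@CR.as_matrix(); f=S['frame'].astype(int)
    k=(abs(c[...,0])<.08)&(abs(c[...,1])<.1)&(c[...,2]>.06)&(c[...,2]<.12)&(f[...,2]>f[...,0]+40)
    n,lab,stt,_=cv2.connectedComponentsWithStats(k.astype(np.uint8))
    for i in range(1,n):
        q=c[lab==i]; 
        if len(q)>15: print(nm,'plate in chest',len(q),np.percentile(q,[2,50,98],axis=0).round(4).tolist())
cv2.imwrite('pics/s12.png',cv2.resize(s['frame'][110:260,170:370],(800,600),interpolation=cv2.INTER_CUBIC)[:,:,::-1])
E
```

```text
t 31.9 pos [0.4869 0.1416 0.2837] err mm [-30.    4.1 221.5] rot err [-0.12 -0.06 -0.03] F [ 0.2 -0.5 -0.8] w 0.0384 q [ 0.61  0.   -1.05  1.96  0.17  0.96 -2.21]
theta 1.2702026225425314 147
red handle [-0.0066 -0.1756  0.149 ] phi 0.9262360845563056
rack z24 rect ((522.590087890625, -225.8076171875), (119.49730682373047, 189.85311889648438), 16.68964958190918)
top plate in chest 77 [[-0.0299, 0.0509, 0.07], [-0.0029, 0.062, 0.0785], [0.0273, 0.0721, 0.0854]]
top plate in chest 75 [[-0.0285, -0.0095, 0.0687], [-0.003, 0.0015, 0.0783], [0.0252, 0.0122, 0.0869]]
scene plate in chest 95 [[-0.0614, 0.0441, 0.0684], [-0.0212, 0.0544, 0.0752], [0.0249, 0.0692, 0.0837]]
scene plate in chest 101 [[-0.0621, -0.0151, 0.0672], [-0.023, -0.0051, 0.076], [0.0216, 0.0107, 0.0815]]
```

View pics/s12.png

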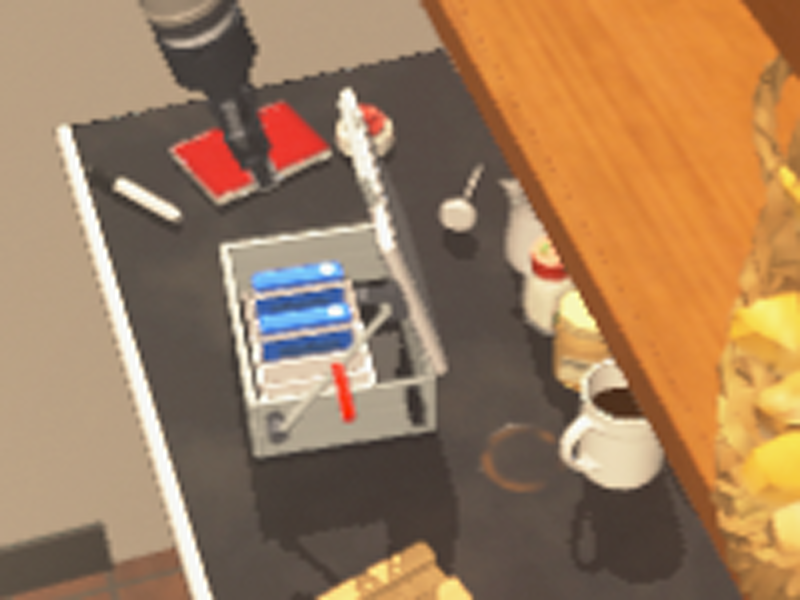

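Run:
```python
from p import *
p,o=cur(True)
b=bar(1.305,35,.10)
plan([(p+np.array([-.0,0,.09]),oP(CA,15),.04),(*b,.04,8)])
```

```text
[{"slide": [-2.9, 0, -0.8], "dr": [0, 0, 0]}, {"slide": [-2.9, 0, -0.7], "dr": [0, 0, 0]}, {"slide": [-2.9, 0, -0.8], "dr": [0, 0, 0]}, {"slide": [0.1, 0, -0.2], "dr": [-7.5, 1.5, 1.5]}, {"slide": [0.1, 0, -0.2], "dr": [-7.5, 1.5, 1.5]}]
[{"slide": [0.1, 0.1, -0.2], "dr": [-7.5, 1.5, 1.5]}, {"slide": [0.1, 0.1, -0.2], "dr": [-7.5, 1.5, 1]}, {"slide": [0.1, 0.1, -0.2], "dr": [-7.5, 1.5, 1.5]}, {"slide": [0.1, 0.1, -0.2], "dr": [-7.5, 1, 1]}, {"slide": [0.1, 0.2, -0.1], "dr": [-7.5, 1.5, 1.5]}]
[{"slide": [0.1, 0.2, -0.1], "dr": [-7.5, 1, 1]}, {"slide": [0.2, 0.2, -0.1], "dr": [-7, 1.5, 1.5]}, {"slide": [0.2, 0.2, -0.1], "dr": [-7.5, 1, 1]}, {"slide": [0.1, 0.2, -0.1], "dr": [-7, 1.5, 1.5]}, {"slide": [0.2, 0.2, 0], "dr": [-7.5, 1, 1]}]
end [0.5165 0.1371 0.3708] rows 15
```

>>> jog_arm(steps=[{"slide":[-2.9,0,-0.8],"dr":[0,0,0]},{"slide":[-2.9,0,-0.7],"dr":[0,0,0]},{"slide":[-2.9,0,-0.8],"dr":[0,0,0]},{"slide":[0.1,0,-0.2],"dr":[-7.5,1.5,1.5]},{"slide":[0.1,0,-0.2],"dr":[-7.5,1.5,1.5]}], jaw=0.4)

```text
time_s: 32.5
tool_pos: [0.4924, 0.1416, 0.3743]
tool_rot: [0.804, 0.015, -0.588, 0.088]
force: [0.5, -0.4, -0.7]
width: 0.0341
```

>>> jog_arm(steps=[{"slide":[0.1,0.1,-0.2],"dr":[-7.5,1.5,1.5]},{"slide":[0.1,0.1,-0.2],"dr":[-7.5,1.5,1]},{"slide":[0.1,0.1,-0.2],"dr":[-7.5,1.5,1.5]},{"slide":[0.1,0.1,-0.2],"dr":[-7.5,1,1]},{"slide":[0.1,0.2,-0.1],"dr":[-7.5,1.5,1.5]}])

```text
time_s: 33.0
tool_pos: [0.5037, 0.1396, 0.3725]
tool_rot: [0.765, 0.164, -0.498, 0.373]
force: [0.4, 0.5, 0.3]
width: 0.034
```

>>> jog_arm(steps=[{"slide":[0.1,0.2,-0.1],"dr":[-7.5,1,1]},{"slide":[0.2,0.2,-0.1],"dr":[-7,1.5,1.5]},{"slide":[0.2,0.2,-0.1],"dr":[-7.5,1,1]},{"slide":[0.1,0.2,-0.1],"dr":[-7,1.5,1.5]},{"slide":[0.2,0.2,0],"dr":[-7.5,1,1]}])

```text
time_s: 33.5
tool_pos: [0.5165, 0.1374, 0.3708]
tool_rot: [0.642, 0.291, -0.362, 0.61]
force: [0.7, 0.0, -0.5]
width: 0.0341
```

>>> jog_arm(steps=[{"slide":[0,0,0],"dr":[0,0,0]},{"slide":[0,0,0],"dr":[0,0,0]},{"slide":[0,0,0],"dr":[0,0,0]}])

```text
time_s: 33.8
tool_pos: [0.5169, 0.1377, 0.372]
tool_rot: [0.644, 0.289, -0.363, 0.608]
force: [-0.4, 0.2, 0.1]
width: 0.034
```

Run:
```python
from p import *
stat()
plan([(*bar(1.305,35,.06),.03),(*bar(1.305,35),.02)])
```

```text
t 33.8 pos [0.5169 0.1377 0.372 ] err mm [0.4 0.7 1.2] rot err [0.09 0.02 0.1 ] F [-0.4  0.2  0.1] w 0.034 q [ 0.38 -0.22 -0.79  2.01  0.23  0.77 -0.68]
[{"slide": [2, 0, 0], "dr": [0, 0, 0]}, {"slide": [2.1, -0.1, 0.1], "dr": [0, 0, 0]}, {"slide": [2, 0, 0], "dr": [0, 0, 0]}, {"slide": [2, 0, 0], "dr": [0, 0, 0]}, {"slide": [2, 0, 0], "dr": [0, 0, 0]}]
end [0.5735 0.1299 0.2887] rows 5
```

>>> jog_arm(steps=[{"slide":[2,0,0],"dr":[0,0,0]},{"slide":[2.1,0,0],"dr":[0,0,0]},{"slide":[2,0,0],"dr":[0,0,0]},{"slide":[2,0,0],"dr":[0,0,0]},{"slide":[2,0,0],"dr":[0,0,0]}])

```text
time_s: 34.3
tool_pos: [0.5752, 0.1303, 0.2892]
tool_rot: [0.644, 0.289, -0.362, 0.608]
force: [1.1, -0.2, 0.4]
width: 0.0341
```

>>> jog_arm(steps=[{"slide":[0,0,0],"dr":[0,0,0]},{"slide":[0,0,0],"dr":[0,0,0]},{"slide":[0,0,0],"dr":[0,0,0]},{"slide":[0,0,0],"dr":[0,0,0]},{"slide":[0,0,0],"dr":[0,0,0]}], jaw=0, grip_force=40)

```text
time_s: 34.8
tool_pos: [0.5733, 0.1303, 0.2887]
tool_rot: [0.643, 0.289, -0.363, 0.609]
force: [1.3, 0.9, -9.1]
width: 0.0086
```

Run:
```python
from lid import *
stat(); th=lidang()
plan([(*bar(x,35),.012) for x in(1.38,1.46,1.54,1.60,1.64)])
```

```text
t 34.8 pos [0.5733 0.1303 0.2887] err mm [-0.2  0.4  0. ] rot err [-0.08 -0.06 -0.06] F [ 1.3  0.9 -9.1] w 0.0086 q [ 0.44  0.02 -0.92  2.05  0.59  0.64 -0.99]
theta from grip 1.304 r 0.2128
[{"slide": [0.3, 0.7, 0], "dr": [0, 0, 0]}, {"slide": [0.3, 0.8, 0], "dr": [0, 0, 0]}, {"slide": [0.4, 0.8, 0], "dr": [0, 0, 0]}, {"slide": [0.4, 0.7, 0], "dr": [0, 0, 0]}, {"slide": [0.5, 0.7, 0], "dr": [0, 0, 0]}]
[{"slide": [0.4, 0.7, 0], "dr": [0, 0, 0]}, {"slide": [0.4, 0.5, 0], "dr": [0, 0, 0]}, {"slide": [0.4, 0.6, 0], "dr": [0, 0, 0]}, {"slide": [0.5, 0.6, 0], "dr": [0, 0, 0]}]
end [0.6434 0.1222 0.2942] rows 9
```

>>> jog_arm(steps=[{"slide":[0.3,0.7,0],"dr":[0,0,0]},{"slide":[0.3,0.8,0],"dr":[0,0,0]},{"slide":[0.4,0.8,0],"dr":[0,0,0]},{"slide":[0.4,0.7,0],"dr":[0,0,0]},{"slide":[0.5,0.7,0],"dr":[0,0,0]}])

```text
time_s: 35.3
tool_pos: [0.6164, 0.1251, 0.2955]
tool_rot: [0.644, 0.289, -0.363, 0.609]
force: [-0.5, -0.5, -4.0]
width: 0.0084
```

>>> jog_arm(steps=[{"slide":[0.4,0.7,0],"dr":[0,0,0]},{"slide":[0.4,0.5,0],"dr":[0,0,0]},{"slide":[0.4,0.6,0],"dr":[0,0,0]},{"slide":[0.5,0.6,0],"dr":[0,0,0]},{"slide":[0,0,0],"dr":[0,0,0]}])

```text
time_s: 35.8
tool_pos: [0.6457, 0.1216, 0.2952]
tool_rot: [0.644, 0.289, -0.362, 0.609]
force: [-0.8, -1.2, -6.4]
width: 0.0084
```

```bash
python3 - <<'E' 2>/dev/null
from lid import *
stat(); lidang()
from look import look
look()
E
```

```text
t 35.8 pos [0.6457 0.1216 0.2952] err mm [ 2.3 -0.7  1. ] rot err [0.05 0.03 0.12] F [-0.8 -1.2 -6.4] w 0.0084 q [ 0.41  0.17 -0.89  1.92  0.72  0.7  -1.02]
theta from grip 1.648 r 0.2145
theta 1.6512967064750323 301
red handle [-0.0065 -0.1751  0.1497] phi 0.9292372409014159
rack z24 rect ((532.489990234375, -259.73773193359375), (119.20646667480469, 260.748779296875), 16.392118453979492)
```

Run:
```python
from p import *
b=cur(True); r=rod(.92,20,.12)
plan([(b[0]-.1*b[1].apply([1,0,0]),b[1],.025),(r[0],r[1],.045),(*rod(.92,20,.05),.035)])
```

```text
[{"slide": [-2.5, 0, 0], "dr": [0, 0, 0]}, {"slide": [-2.5, 0, 0], "dr": [0, 0, 0]}, {"slide": [-2.5, 0, 0], "dr": [0, 0, 0]}, {"slide": [-2.5, 0, 0], "dr": [0, 0, 0]}, {"slide": [0.7, -2.6, 2.9], "dr": [0, 0, -2.5]}]
[{"slide": [0.8, -2.5, 3], "dr": [0, 0, -2.5]}, {"slide": [1, -2.5, 2.9], "dr": [0, 0, -2.5]}, {"slide": [1.1, -2.5, 3], "dr": [0, 0, -2.5]}, {"slide": [1.1, -2.4, 2.9], "dr": [0, 0, -2.5]}, {"slide": [1.3, -2.3, 3], "dr": [0, 0, -2.5]}]
[{"slide": [3.5, 0, 0], "dr": [0, 0, 0]}, {"slide": [3.5, 0, -0.1], "dr": [0, 0, 0]}]
end [ 0.4911 -0.0381  0.1878] rows 12
```

>>> jog_arm(steps=[{"slide":[0,0,0],"dr":[0,0,0]},{"slide":[0,0,0],"dr":[0,0,0]},{"slide":[0,0,0],"dr":[0,0,0]}], jaw=0.4)

```text
time_s: 36.2
tool_pos: [0.6457, 0.1236, 0.2976]
tool_rot: [0.645, 0.288, -0.36, 0.61]
force: [0.1, 0.2, 0.2]
width: 0.0342
```

>>> jog_arm(steps=[{"slide":[-2.5,0,0],"dr":[0,0,0]},{"slide":[-2.5,0,0],"dr":[0,0,0]},{"slide":[-2.5,0,0],"dr":[0,0,0]},{"slide":[-2.5,0,0],"dr":[0,0,0]},{"slide":[0.7,-2.6,2.9],"dr":[0,0,-2.5]}])

```text
time_s: 36.7
tool_pos: [0.5697, 0.1096, 0.3646]
tool_rot: [0.639, 0.302, -0.367, 0.605]
force: [0.4, -0.0, -1.2]
width: 0.034
```

>>> jog_arm(steps=[{"slide":[0.8,-2.5,3],"dr":[0,0,-2.5]},{"slide":[1,-2.5,2.9],"dr":[0,0,-2.5]},{"slide":[1.1,-2.5,3],"dr":[0,0,-2.5]},{"slide":[1.1,-2.4,2.9],"dr":[0,0,-2.5]},{"slide":[1.3,-2.3,3],"dr":[0,0,-2.5]}])

```text
time_s: 37.2
tool_pos: [0.4669, -0.0362, 0.2543]
tool_rot: [0.6, 0.37, -0.438, 0.558]
force: [-0.0, -0.2, 0.1]
width: 0.0343
```

>>> jog_arm(steps=[{"slide":[0,0,0],"dr":[0,0,0]},{"slide":[0,0,0],"dr":[0,0,0]},{"slide":[0,0,0],"dr":[0,0,0]}])

```text
time_s: 37.5
tool_pos: [0.4682, -0.0344, 0.2549]
tool_rot: [0.601, 0.37, -0.437, 0.558]
force: [0.4, -0.6, -0.3]
width: 0.0341
```

```bash
python3 - <<'E' 2>/dev/null
from look import *
stat(); look()
plan([(*rod(.925,20,.04),.03),(*rod(.925,20),.02)])
E
```

```text
t 37.5 pos [ 0.4682 -0.0344  0.2549] err mm [-22.9   3.7  67.1] rot err [-0.15  0.06  0.18] F [ 0.4 -0.6 -0.3] w 0.0341 q [ 0.58 -0.14 -0.58  2.16 -0.04  0.74 -0.09]
theta 1.6496196848042446 311
red handle [-0.0072 -0.1743  0.1498] phi 0.9355952952037319
rack z24 rect ((522.4584350585938, -226.38299560546875), (119.50911712646484, 190.95263671875), 16.55629539489746)
[{"slide": [2.7, -0.1, 0], "dr": [0, 0, 0]}, {"slide": [2.7, 0, 0.1], "dr": [0, 0, 0]}, {"slide": [2.6, -0.1, 0], "dr": [0.5, 0, 0]}, {"slide": [1.3, 0, 0], "dr": [0, 0, 0]}, {"slide": [1.4, 0, 0], "dr": [0, 0, 0]}]
[{"slide": [1.3, 0, 0], "dr": [0, 0, 0]}]
end [ 0.5071 -0.0404  0.1413] rows 6
```

>>> jog_arm(steps=[{"slide":[2.7,-0.1,0],"dr":[0,0,0]},{"slide":[2.7,0,0.1],"dr":[0,0,0]},{"slide":[2.6,-0.1,0],"dr":[0.5,0,0]},{"slide":[1.3,0,0],"dr":[0,0,0]},{"slide":[1.4,0,0],"dr":[0,0,0]}])

```text
time_s: 38.1
tool_pos: [0.5022, -0.04, 0.152]
tool_rot: [0.603, 0.369, -0.439, 0.554]
force: [0.4, -0.7, 0.4]
width: 0.034
```

>>> jog_arm(steps=[{"slide":[1.3,0,0],"dr":[0,0,0]},{"slide":[0,0,0],"dr":[0,0,0]},{"slide":[0,0,0],"dr":[0,0,0]}])

```text
time_s: 38.4
tool_pos: [0.5062, -0.0408, 0.1404]
tool_rot: [0.603, 0.369, -0.44, 0.554]
force: [0.9, 0.4, 1.1]
width: 0.0343
```

>>> jog_arm(steps=[{"slide":[0,0,0],"dr":[0,0,0]},{"slide":[0,0,0],"dr":[0,0,0]},{"slide":[0,0,0],"dr":[0,0,0]},{"slide":[0,0,0],"dr":[0,0,0]},{"slide":[0,0,0],"dr":[0,0,0]}], jaw=0, grip_force=30)

```text
time_s: 38.9
tool_pos: [0.5076, -0.0415, 0.1416]
tool_rot: [0.604, 0.367, -0.439, 0.555]
force: [3.6, -0.0, 5.9]
width: 0.0106
```

Run:
```python
from p import *
stat()
plan([(*rod(t,15),.012) for t in(.8,.7,.6,.5,.4,.3,.2,.1,0.)])
```

```text
t 38.9 pos [ 0.5076 -0.0415  0.1416] err mm [ 0.5 -1.2  0.3] rot err [ 0.13 -0.    0.11] F [ 3.6 -0.   5.9] w 0.0106 q [ 0.54  0.13 -0.62  2.23  0.3   0.48 -0.42]
[{"slide": [0.6, 0.3, -0.1], "dr": [0, 0, -2.5]}, {"slide": [0.5, 0.2, 0], "dr": [-0.5, 0, -3]}, {"slide": [0.9, 0.5, 0], "dr": [0, 0, 0]}, {"slide": [0.9, 0.4, 0], "dr": [0, 0, 0]}, {"slide": [1, 0.3, 0], "dr": [0, 0, 0]}]
[{"slide": [0.9, 0.2, 0], "dr": [0, 0, 0]}, {"slide": [1, 0, 0], "dr": [0, 0, 0]}, {"slide": [1, 0, 0], "dr": [0, 0, 0]}, {"slide": [1, -0.1, 0], "dr": [0, 0, 0]}, {"slide": [1, -0.2, 0], "dr": [0, 0, 0]}]
end [ 0.5461 -0.0452  0.0612] rows 10
```

>>> jog_arm(steps=[{"slide":[0.6,0.3,0],"dr":[0,0,-2.5]},{"slide":[0.5,0.2,0],"dr":[0,0,-3]},{"slide":[0.9,0.5,0],"dr":[0,0,0]},{"slide":[0.9,0.4,0],"dr":[0,0,0]},{"slide":[1,0.3,0],"dr":[0,0,0]}])

```text
time_s: 39.4
tool_pos: [0.5349, -0.0449, 0.1081]
tool_rot: [0.586, 0.396, -0.465, 0.533]
force: [5.4, -0.8, 5.3]
width: 0.0105
```

>>> jog_arm(steps=[{"slide":[0.9,0.2,0],"dr":[0,0,0]},{"slide":[1,0,0],"dr":[0,0,0]},{"slide":[1,0,0],"dr":[0,0,0]},{"slide":[1,-0.1,0],"dr":[0,0,0]},{"slide":[1,-0.2,0],"dr":[0,0,0]}])

```text
time_s: 39.9
tool_pos: [0.5474, -0.0464, 0.0607]
tool_rot: [0.586, 0.395, -0.464, 0.533]
force: [10.6, -1.3, 1.8]
width: 0.011
```

>>> jog_arm(steps=[{"slide":[0,0,0],"dr":[0,0,0]},{"slide":[0,0,0],"dr":[0,0,0]}])

```text
time_s: 40.1
tool_pos: [0.5475, -0.0464, 0.0607]
tool_rot: [0.586, 0.396, -0.464, 0.533]
force: [10.4, -2.0, -0.5]
width: 0.0108
```

Run:
```python
from p import *
stat(); p,o=cur(True)
c=CR.inv().apply(p-.005*o.apply([1,0,0])-CO); print('phi',np.arctan2(c[2]-.066,c[0]+.066),c)
```

```text
t 40.1 pos [ 0.5475 -0.0464  0.0607] err mm [ 1.4 -1.1 -0.6] rot err [0.5  0.11 0.14] F [10.4 -2.  -0.5] w 0.0108 q [ 0.42  0.37 -0.51  2.14  0.49  0.47 -0.58]
phi -0.005126368777830161 [ 0.03528058 -0.17833746  0.06548079]
```

>>> jog_arm(steps=[{"slide":[0,0,0],"dr":[0,0,0]},{"slide":[0,0,0],"dr":[0,0,0]},{"slide":[0,0,0],"dr":[0,0,0]}], jaw=0.4)

```text
time_s: 40.4
tool_pos: [0.5414, -0.0464, 0.0581]
tool_rot: [0.583, 0.398, -0.468, 0.531]
force: [-0.1, -0.1, -0.6]
width: 0.0342
```

>>> jog_arm(steps=[{"slide":[-2,0,0],"dr":[0,0,0]},{"slide":[-3,0,0],"dr":[0,0,0]},{"slide":[-4,0,0],"dr":[0,0,0]},{"slide":[0,0,0],"dr":[0,0,0]},{"slide":[0,0,0],"dr":[0,0,0]}])

```text
time_s: 40.9
tool_pos: [0.5206, -0.0438, 0.1468]
tool_rot: [0.584, 0.397, -0.467, 0.532]
force: [-0.9, -0.1, -0.2]
width: 0.0338
```

```bash
python3 - <<'E' 2>/dev/null
from look import *
stat(); look()
p,o=cur(True); c=bar(1.648,35,.1)
plan([(p+[-.02,.02,.19],oL(25),.04),(*c,.04),(*bar(1.648,35,.04),.03)])
E
```

```text
t 40.9 pos [ 0.5206 -0.0438  0.1468] err mm [-25.5   1.5  85.5] rot err [ 0.51 -0.08 -0.25] F [-0.9 -0.1 -0.2] w 0.0338 q [ 0.56  0.19 -0.64  2.12  0.27  0.63 -0.38]
theta 1.6487773674670712 305
red handle [ 0.0331 -0.1695  0.071 ] phi 0.010068654725350103
rack z24 rect ((522.4129028320312, -226.08474731445312), (119.51856994628906, 190.59722900390625), 16.550865173339844)
[{"slide": [-3.8, 0.5, -0.3], "dr": [0, 0, 2]}, {"slide": [-3.8, 0.6, -0.4], "dr": [0, 0, 2]}, {"slide": [-3.7, 0.8, -0.3], "dr": [0, 0, 2]}, {"slide": [-3.7, 0.9, -0.4], "dr": [0, 0, 2.5]}, {"slide": [-3.7, 1.1, -0.3], "dr": [-0.5, 0, 2]}]
[{"slide": [-0.2, 1.6, -3.2], "dr": [0, 0, 2]}, {"slide": [-0.1, 1.6, -3.2], "dr": [0, 0, 2]}, {"slide": [0, 1.7, -3.2], "dr": [0, 0, 2]}, {"slide": [0, 1.6, -3.3], "dr": [0, 0, 2]}, {"slide": [0.1, 1.7, -3.2], "dr": [0, 0, 2]}]
[{"slide": [3, 0, 0], "dr": [0, 0, 0]}, {"slide": [3, 0, 0], "dr": [0, 0, 0]}]
end [0.6228 0.124  0.3266] rows 12
```

Rod is at about 0.01 rad with the lid still up. Now the lid bar.

>>> jog_arm(steps=[{"slide":[-3.8,0.5,-0.3],"dr":[0,0,2]},{"slide":[-3.8,0.6,-0.4],"dr":[0,0,2]},{"slide":[-3.7,0.8,-0.3],"dr":[0,0,2]},{"slide":[-3.7,0.9,-0.4],"dr":[0,0,2.5]},{"slide":[-3.7,1.1,-0.3],"dr":[-0.5,0,2]}])

```text
time_s: 41.5
tool_pos: [0.4993, -0.0234, 0.3359]
tool_rot: [0.616, 0.345, -0.415, 0.575]
force: [1.3, -0.5, -0.3]
width: 0.0342
```

>>> jog_arm(steps=[{"slide":[-0.2,1.6,-3.2],"dr":[0,0,2]},{"slide":[-0.1,1.6,-3.2],"dr":[0,0,2]},{"slide":[0,1.7,-3.2],"dr":[0,0,2]},{"slide":[0,1.6,-3.3],"dr":[0,0,2]},{"slide":[0.1,1.7,-3.2],"dr":[0,0,2]}])

```text
time_s: 42.0
tool_pos: [0.5893, 0.1295, 0.3762]
tool_rot: [0.644, 0.289, -0.363, 0.609]
force: [-0.3, -0.4, -1.0]
width: 0.0341
```

>>> jog_arm(steps=[{"slide":[0,0,0],"dr":[0,0,0]},{"slide":[0,0,0],"dr":[0,0,0]},{"slide":[0,0,0],"dr":[0,0,0]}])

```text
time_s: 42.3
tool_pos: [0.5889, 0.1266, 0.3757]
tool_rot: [0.643, 0.289, -0.364, 0.608]
force: [0.3, 0.6, -0.1]
width: 0.0343
```

Run:
```python
from p import *
stat()
plan([(*bar(1.648,35,.04),.03),(*bar(1.648,35),.02)])
```

```text
t 42.3 pos [0.5889 0.1266 0.3757] err mm [-33.9   2.6  49.1] rot err [ 0.09 -0.08 -0.01] F [ 0.3  0.6 -0.1] w 0.0343 q [ 0.66 -0.05 -1.05  1.89  0.36  0.77 -0.72]
[{"slide": [3, 0, -0.1], "dr": [0, 0, 0]}, {"slide": [3, 0, -0.1], "dr": [0, 0.5, 0]}, {"slide": [2, 0, 0], "dr": [0, 0, 0]}, {"slide": [2, 0, 0], "dr": [0, 0, 0]}]
end [0.6459 0.1218 0.2937] rows 4
```

>>> jog_arm(steps=[{"slide":[3,0,0],"dr":[0,0,0]},{"slide":[3,0,0],"dr":[0,0,0]},{"slide":[2,0,0],"dr":[0,0,0]},{"slide":[2,0,0],"dr":[0,0,0]},{"slide":[0,0,0],"dr":[0,0,0]}])

```text
time_s: 42.8
tool_pos: [0.6457, 0.1181, 0.2912]
tool_rot: [0.643, 0.29, -0.366, 0.608]
force: [-0.4, -0.3, -0.6]
width: 0.0343
```

>>> jog_arm(steps=[{"slide":[0,0,0],"dr":[0,0,0]},{"slide":[0,0,0],"dr":[0,0,0]},{"slide":[0,0,0],"dr":[0,0,0]},{"slide":[0,0,0],"dr":[0,0,0]},{"slide":[0,0,0],"dr":[0,0,0]}], jaw=0, grip_force=50)

```text
time_s: 43.3
tool_pos: [0.6464, 0.1212, 0.2962]
tool_rot: [0.644, 0.288, -0.363, 0.609]
force: [-0.8, -1.4, 0.4]
width: 0.0078
```

Run:
```python
from lid import *
stat(); th=lidang()
def dy(b,y): return b[0]+CR.apply([0,y,0]),b[1]
plan([(*dy(bar(x,min(35,25*x)),-.002),.013) for x in np.linspace(1.6,.8,7)])
```

```text
t 43.3 pos [0.6464 0.1212 0.2962] err mm [ 0.5 -0.6  2.5] rot err [-0.08 -0.45  0.24] F [-0.8 -1.4  0.4] w 0.0078 q [ 0.55  0.21 -1.06  1.91  0.79  0.73 -1.06]
theta from grip 1.651 r 0.2156
[{"slide": [-0.5, -1, 0.2], "dr": [0, 0, 0]}, {"slide": [-0.5, -0.8, 0], "dr": [0, 0, 0]}, {"slide": [-0.6, -0.8, 0], "dr": [0, 0, 0]}, {"slide": [-0.5, -0.7, 0], "dr": [0, 0, 0]}, {"slide": [-0.4, -0.9, 0], "dr": [0, 0, -0.5]}]
[{"slide": [-0.4, -0.8, 0], "dr": [0, 0, -0.5]}, {"slide": [-0.5, -0.9, -0.1], "dr": [0, 0, -1]}, {"slide": [-0.3, -0.9, 0], "dr": [0, 0, -1]}, {"slide": [-0.3, -0.9, 0], "dr": [0, 0, -1]}, {"slide": [-0.2, -0.9, 0], "dr": [0, 0, -1]}]
[{"slide": [-0.1, -1, 0], "dr": [0, 0, -1]}, {"slide": [-0.1, -0.9, 0], "dr": [0, 0, -1]}, {"slide": [-0.1, -1, 0], "dr": [0, 0, -1.5]}, {"slide": [0.1, -1, 0], "dr": [0, 0, -1]}, {"slide": [0.1, -0.9, 0], "dr": [0, 0, -1]}]
[{"slide": [0.1, -1, 0], "dr": [0, 0.5, -1.5]}, {"slide": [0.3, -0.9, 0], "dr": [0, 0, -1]}, {"slide": [0.3, -0.9, 0], "dr": [0, 0, -1]}, {"slide": [0.2, -0.9, 0], "dr": [0, 0, -1]}]
end [0.4787 0.1394 0.2384] rows 19
```

>>> jog_arm(steps=[{"slide":[-0.5,-1,0],"dr":[0,0,0]},{"slide":[-0.5,-0.8,0],"dr":[0,0,0]},{"slide":[-0.6,-0.8,0],"dr":[0,0,0]},{"slide":[-0.5,-0.7,0],"dr":[0,0,0]},{"slide":[-0.4,-0.9,0],"dr":[0,0,-0.5]}])

```text
time_s: 43.8
tool_pos: [0.6002, 0.1269, 0.2961]
tool_rot: [0.643, 0.289, -0.363, 0.609]
force: [-0.9, -3.4, 10.9]
width: 0.008
```

>>> jog_arm(steps=[{"slide":[-0.4,-0.8,0],"dr":[0,0,-0.5]},{"slide":[-0.5,-0.9,0],"dr":[0,0,-1]},{"slide":[-0.3,-0.9,0],"dr":[0,0,-1]},{"slide":[-0.3,-0.9,0],"dr":[0,0,-1]},{"slide":[-0.2,-0.9,0],"dr":[0,0,-1]}])

```text
time_s: 44.3
tool_pos: [0.5531, 0.1327, 0.2847]
tool_rot: [0.631, 0.315, -0.387, 0.594]
force: [-1.8, -0.2, 2.7]
width: 0.008
```

>>> jog_arm(steps=[{"slide":[-0.1,-1,0],"dr":[0,0,-1]},{"slide":[-0.1,-0.9,0],"dr":[0,0,-1]},{"slide":[-0.1,-1,0],"dr":[0,0,-1.5]},{"slide":[0.1,-1,0],"dr":[0,0,-1]},{"slide":[0.1,-0.9,0],"dr":[0,0,-1]}])

```text
time_s: 44.8
tool_pos: [0.5093, 0.138, 0.2614]
tool_rot: [0.615, 0.346, -0.416, 0.574]
force: [5.4, 1.4, -6.8]
width: 0.0082
```

Run:
```python
from lid import *
stat(); th=lidang(); p,o=cur(True); c=CR.inv().apply(p-CO); print(c, np.degrees((oL(min(35,25*th)).inv()*o).as_rotvec()))
def dy(b,y): return b[0]+CR.apply([0,y,0]),b[1]
plan([(*dy(bar(x,25*x),c[1]),.013) for x in np.linspace(th-.1,.0,8)])
```

```text
t 44.8 pos [0.5093 0.138  0.2614] err mm [30.5 -1.4 23. ] rot err [-0.06 -0.44  4.56] F [ 5.4  1.4 -6.8] w 0.0082 q [ 0.67 -0.02 -1.13  2.07  0.32  0.74 -0.78]
theta from grip 0.978 r 0.213
[-0.02289653  0.00030037  0.26144308] [-0.26364655 -0.19193941  0.22437915]
[{"slide": [0.2, -1.1, 0], "dr": [0, 0, -1.5]}, {"slide": [0.2, -1, 0], "dr": [0.5, 0, -1]}, {"slide": [0.3, -0.9, 0], "dr": [0, 0, -1]}, {"slide": [0.3, -0.8, 0], "dr": [0, 0, -1]}, {"slide": [0.3, -0.8, 0], "dr": [-0.5, 0, -1.5]}]
[{"slide": [0.5, -0.8, 0], "dr": [0, 0, -1]}, {"slide": [0.5, -0.8, 0], "dr": [0, 0, -1]}, {"slide": [0.4, -0.8, 0], "dr": [0, 0, -1]}, {"slide": [0.6, -0.7, 0], "dr": [0, 0, -1]}, {"slide": [0.6, -0.6, 0], "dr": [0, 0, -1]}]
[{"slide": [0.6, -0.7, 0], "dr": [0, 0, -1]}, {"slide": [0.7, -0.6, 0], "dr": [0, 0, -1]}, {"slide": [0.7, -0.5, 0], "dr": [0, 0, -1]}, {"slide": [0.7, -0.6, 0], "dr": [0, 0, -1.5]}, {"slide": [0.8, -0.4, 0], "dr": [0, 0, -1]}]
[{"slide": [0.8, -0.4, 0], "dr": [0, 0, -1]}, {"slide": [0.7, -0.4, -0.1], "dr": [0, 0, -1]}, {"slide": [0.9, -0.3, 0], "dr": [0, 0, -1]}, {"slide": [0.8, -0.3, 0], "dr": [0, 0, -1]}, {"slide": [0.9, -0.3, 0], "dr": [0, 0, -1]}]
[{"slide": [0.9, -0.1, 0], "dr": [0, 0, -1]}, {"slide": [0.9, -0.1, 0], "dr": [0, 0, -1]}, {"slide": [0.8, -0.2, 0], "dr": [0, 0.5, -1]}]
end [0.4084 0.15   0.0874] rows 23
```

>>> jog_arm(steps=[{"slide":[0.2,-1.1,0],"dr":[0,0,-1.5]},{"slide":[0.2,-1,0],"dr":[0,0,-1]},{"slide":[0.3,-0.9,0],"dr":[0,0,-1]},{"slide":[0.3,-0.8,0],"dr":[0,0,-1]},{"slide":[0.3,-0.8,0],"dr":[0,0,-1.5]}])

```text
time_s: 45.3
tool_pos: [0.4718, 0.1423, 0.2306]
tool_rot: [0.596, 0.379, -0.445, 0.55]
force: [7.1, 5.1, -7.1]
width: 0.008
```

>>> jog_arm(steps=[{"slide":[0.5,-0.8,0],"dr":[0,0,-1]},{"slide":[0.5,-0.8,0],"dr":[0,0,-1]},{"slide":[0.4,-0.8,0],"dr":[0,0,-1]},{"slide":[0.6,-0.7,0],"dr":[0,0,-1]},{"slide":[0.6,-0.6,0],"dr":[0,0,-1]}])

```text
time_s: 45.8
tool_pos: [0.4434, 0.1456, 0.195]
tool_rot: [0.578, 0.405, -0.469, 0.53]
force: [-1.4, 6.1, 1.4]
width: 0.0077
```

>>> jog_arm(steps=[{"slide":[0.6,-0.7,0],"dr":[0,0,-1]},{"slide":[0.7,-0.6,0],"dr":[0,0,-1]},{"slide":[0.7,-0.5,0],"dr":[0,0,-1]},{"slide":[0.7,-0.6,0],"dr":[0,0,-1.5]},{"slide":[0,0,0],"dr":[0,0,0]}])

```text
time_s: 46.3
tool_pos: [0.4261, 0.1476, 0.1632]
tool_rot: [0.562, 0.428, -0.489, 0.511]
force: [1.1, 5.8, -2.0]
width: 0.0077
```

Run:
```python
from lid import *
stat(); th=lidang(); p,o=cur(True); c=CR.inv().apply(p-CO); print(c, np.degrees((oL(25*th).inv()*o).as_rotvec()))
def dy(b,y): return b[0]+CR.apply([0,y,0]),b[1]
plan([(*dy(bar(x,max(0,25*x)),c[1]),.013) for x in np.linspace(th-.05,-.01,5)])
```

```text
t 46.3 pos [0.4261 0.1476 0.1632] err mm [17.7 -2.3 75.7] rot err [-0.03 -0.32  8.8 ] F [ 1.1  5.8 -2. ] w 0.0077 q [ 0.59  0.15 -1.15  2.16  0.32  0.82 -0.87]
theta from grip 0.368 r 0.2129
[-0.10664553  0.00018502  0.16315487] [-0.19515912 -0.05096112 -0.21267107]
[{"slide": [0.9, -0.6, 0], "dr": [0, 0, -1]}, {"slide": [0.8, -0.4, 0], "dr": [0, 0, -1]}, {"slide": [0.8, -0.3, 0], "dr": [0, 0, -1]}, {"slide": [0.8, -0.3, 0], "dr": [0, 0, -1]}, {"slide": [0.8, -0.3, 0], "dr": [0, 0, -1]}]
[{"slide": [0.9, -0.2, 0], "dr": [0, 0, -1]}, {"slide": [0.9, -0.1, 0], "dr": [0, 0, -1]}, {"slide": [0.8, -0.1, 0], "dr": [0, 0, -1]}, {"slide": [0.9, -0.1, 0], "dr": [0, 0, -1]}]
end [0.4089 0.1495 0.0848] rows 9
```

>>> jog_arm(steps=[{"slide":[0.9,-0.6,0],"dr":[0,0,-1]},{"slide":[0.8,-0.4,0],"dr":[0,0,-1]},{"slide":[0.8,-0.3,0],"dr":[0,0,-1]},{"slide":[0.8,-0.3,0],"dr":[0,0,-1]},{"slide":[0.8,-0.3,0],"dr":[0,0,-1]}])

```text
time_s: 46.8
tool_pos: [0.4132, 0.1492, 0.1205]
tool_rot: [0.544, 0.451, -0.511, 0.49]
force: [3.7, 5.3, -1.6]
width: 0.0082
```

>>> jog_arm(steps=[{"slide":[0.9,-0.2,0],"dr":[0,0,-1]},{"slide":[0.9,-0.1,0],"dr":[0,0,-1]},{"slide":[0.8,-0.1,0],"dr":[0,0,-1]},{"slide":[0.6,-0.1,0],"dr":[0,0,-1]},{"slide":[0,0,0],"dr":[0,0,0]}])

```text
time_s: 47.3
tool_pos: [0.4102, 0.1495, 0.0905]
tool_rot: [-0.527, -0.469, 0.529, -0.472]
force: [-5.5, 1.8, 25.4]
width: 0.0081
```

```bash
python3 -c "
from lid import *
stat(); lidang()"
```

```text
t 47.3 pos [0.4102 0.1495 0.0905] err mm [1.3 0.  5.6] rot err [ 0.11 -0.19  0.06] F [-5.5  1.8 25.4] w 0.0081 q [ 0.46  0.37 -1.05  2.16  0.45  0.84 -0.99]
theta from grip 0.017 r 0.2119
```

>>> jog_arm(steps=[{"slide":[0,0,0],"dr":[0,0,0]},{"slide":[0,0,0],"dr":[0,0,0]},{"slide":[0,0,0],"dr":[0,0,0]}], jaw=0.3)

```text
time_s: 47.6
tool_pos: [0.4082, 0.1465, 0.0878]
tool_rot: [-0.526, -0.469, 0.53, -0.472]
force: [0.4, 0.7, 0.5]
width: 0.0253
```

>>> jog_arm(steps=[{"slide":[-2,0,0],"dr":[0,0,0]},{"slide":[-3,0,0],"dr":[0,0,0]},{"slide":[-4,0,0],"dr":[0,0,0]},{"slide":[-4,0,0],"dr":[0,0,0]},{"slide":[-4,0,0],"dr":[0,0,0]}])

```text
time_s: 48.1
tool_pos: [0.4081, 0.1479, 0.2593]
tool_rot: [-0.526, -0.469, 0.53, -0.471]
force: [0.5, 0.0, 0.3]
width: 0.0258
```

>>> jog_arm(steps=[{"slide":[-2,0,0],"dr":[0,0,0]},{"slide":[0,0,0],"dr":[0,0,0]},{"slide":[0,0,0],"dr":[0,0,0]},{"slide":[0,0,0],"dr":[0,0,0]},{"slide":[0,0,0],"dr":[0,0,0]}])

```text
time_s: 48.6
tool_pos: [0.408, 0.1484, 0.2773]
tool_rot: [-0.526, -0.47, 0.53, -0.471]
force: [-0.6, -0.4, 1.1]
width: 0.0253
```

```bash
python3 - <<'E' 2>/dev/null
from p import *
stat()
for nm in('top','scene'):
    s=snap(nm); P=cloud(s); c=(P-CO)@CR.as_matrix()
    k=(abs(c[...,0]-.01)<.06)&(abs(c[...,1])<.1)&(c[...,2]>.08)&(c[...,2]<.13); q=c[k]; A=np.c_[q[:,:2],np.ones(len(q))]; co=np.linalg.lstsq(A,q[:,2],rcond=None)[0]; print(nm,'lid plane: slope x',-co[0].round(4),'z',co[2].round(4),len(q))
    F=s['frame'].astype(int); r=(F[...,0]>F[...,1]+90)&(F[...,0]>F[...,2]+90)&(c[...,1]<-.13)&(c[...,1]>-.21)&(c[...,2]>.03)&(abs(c[...,0])<.15); print('handle',np.median(c[r],0).round(4))
cv2.imwrite('pics/s14.png',cv2.resize(s['frame'][110:260,170:370],(800,600),interpolation=cv2.INTER_CUBIC)[:,:,::-1])
E
```

```text
t 48.6 pos [0.408  0.1484 0.2773] err mm [ -0.9  -1.1 192.5] rot err [ 0.06 -0.2  -0.09] F [-0.6 -0.4  1.1] w 0.0253 q [ 0.8   0.01 -1.24  1.95  0.02  1.19 -0.56]
top lid plane: slope x -0.003 z 0.1012 1585
handle [ 0.035  -0.1645  0.0729]
scene lid plane: slope x 0.0033 z 0.0987 1113
handle [ 0.0328 -0.1712  0.0721]
```

View pics/s14.png

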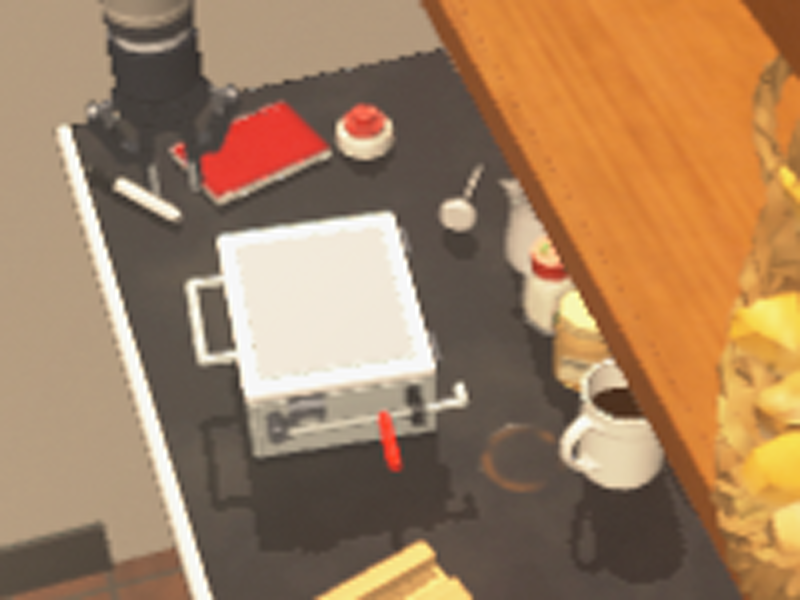

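The lid is shut (slope about 0.003 rad), the rod lies in its clip and the robot is clear of everything.

```bash
python3 -c "
from cell import *
print(job_done())"
```

```text
the job is handed in; nothing more can be done
None
```

The job is done and handed in at about 49 s of the 210 s allowed; `job_done()` gives no verdict, so the results below are my own checks.

- **Propping:** I opened the lid to about 1.62 rad, swung the rod up to about 0.93 and lowered the lid until the pin sat in the slot. After I let go, the rod held the lid at about 1.30 (measured at the grip).
- **Loading:** Only two plates were in the rack. They went into slots 2 and 1 (slot 0 is empty). Their tops measured about 78 mm above the worktop, which means fully down, and both were within about 2 mm of the slot centres.
- **Closing:** I lifted the lid to 1.65, laid the rod back in its clip and lowered the lid while holding it the whole way. At no point was it dropped.
- **Last checks:** Lid slope was within ±0.003 rad of flat in both cameras. The rod read about 0.01 rad just after I laid it back, and its handle was at the same height at the end. The gripper was clear, and the pad and mug looked unmoved. The tape roll was outside the later pictures, but the arm never went near it after the start.
- **Disagreements:**
  - The depth-image readings of the propped lid were rougher (1.26–1.29) than the grip reading, but still inside the 1.2–1.4 window.
  - The scene camera read the plates about 5 mm farther to the chest's right than the top camera; I used the top camera.
  - The plates could not be seen again once the lid was shut.

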